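Put the turning tool away in the hasped chest

TASK

Put the square-handled turning tool with the round cutter away in the plywood tool chest: flip the hasp up off its staple and swing it clear, raise the lid until it stands open, take the tool from the slanting rack and lay it flat on the floor of the tray without dropping it, then lower the lid until it is fully shut. The hasp need not be fastened again; leave the chisel in the rack and everything else on the bench where they are.

Things in the scene. Friction and masses are not known exactly. Their poses are not given: they have to be found in the camera images.
- chest: plywood tool chest, fixed, 170 (x) x 320 (y) x 118 mm high without its lid; origin under the centre of its base, x from the front (hasp side, towards the robot) to the back, y along its length, z up. The lid is hinged along the top of the back; its walls are 10 mm thick. The staple, 22 mm long and 18 mm wide, sticks out of the front face at x -96, y +60, z 86 mm
- tray_floor (a point): centre of the floor of the chest's tray, the shallow space under the lid; the floor is 60 mm above the bench, 150 (x) x 300 (y) mm, with walls rising 58 mm above it; axes as the chest's
- lid (a joint): lid angle in rad: 0 shut, 1.57 upright, 1.75 at its stop. A friction stay holds it at whatever angle it is left; moving the front edge takes about 6 N upward from shut, 4 N when upright
- lid_hinge (a point): point on the lid's hinge axis at the middle of the chest's length, 85 mm behind the chest's centre, 118 mm high; the point turns with the lid. The lid is a 12 mm board 326 mm long that reaches 173 mm forward from here
- lid_tongue (a point): point in the lid's wooden finger tongue, 34 mm wide along the hinge axis (y), 14 mm thick, standing 47 mm out of the lid's front edge; this point is 27 mm out from that edge, 200 mm from the hinge axis and 70 mm to the -y side of the chest's middle. Can be pinched across its width (along y) from above; turns with the lid
- hasp (a joint): hasp angle relative to the lid in rad: 0 hanging flat on the chest's front with the staple through its slot, 1.57 sticking straight out level to the front, 2.5 at its stop. It stays where it is left (friction, 1.5 N at the tongue); held in a hard pinch it drags the lid along, so pinch lightly or turn the gripper with it. While it is on the staple the lid cannot be raised; clear means swung up level or beyond
- hasp_hinge (a point): point on the hasp's hinge axis (parallel to the chest's y), at the lid's front edge, 124 mm above the bench when shut, 60 mm to the +y side of the chest's middle; turns with the hasp
- hasp_tongue (a point): centre of the steel finger tongue at the hasp's lower end, 36 mm wide along y, 10 mm thick, jutting 30 mm out; fastened, it is 18 mm in front of and 72 mm below the hinge axis: 52 mm above the bench, 26 mm in front of the chest's face. Pinch it across its width, gripper tilted some 40 degrees, its body leaning away from the chest. The plate is 32 mm wide; all turn with the hasp
- tool_grip (a point): the tool to put away, loose, 0.2 to 0.4 kg: square wooden handle 110 x 28 x 28 mm, brass ferrule, thin square shank, round flat disc cutter of 26 mm. Point on its centreline near its centre of mass, 85 mm from the handle's butt, 25 mm from the handle's front end, 107 mm from the cutter's end; x along the tool to the cutter, z out of its upper side
- tool: the same tool, 192 mm long; origin 10 mm from tool_grip towards the cutter, same axes. It starts in one of the rack's two places, lying at 35 degrees on the rack's board (its underside on the board), cutter end up and away from the robot
- rack: fixed plywood rack: a board 205 mm long and 190 mm wide sloping up at 35 degrees towards its +x, with a lip along its low edge, low guides beside the handle butts and two places 90 mm apart along y; origin under its centre on the bench, board centre 85 mm high
- skew: skew chisel in the rack's other place: round turned handle 28 mm thick, broad flat blade 24 mm wide with a slanting end, 190 mm long; origin at its middle; leave it there
- sanding_block: cork sanding block with wooden grip, 100 x 62 x 40 mm, origin under its centre; leave alone
- turned_blank: stepped turned wooden blank standing on end, 72 mm diameter, 90 mm high, origin under its centre; leave alone
- wax_jar: amber jar 72 mm diameter, 70 mm high, origin under its centre; leave alone
- glue_bottle: white bottle 60 mm diameter, 160 mm high, origin under its centre; leave alone
- mug: white mug 80 mm diameter, 90 mm high, origin under its centre; leave alone
- dust_brush: bench brush lying flat, 200 mm long, origin under its centre; leave alone
- lathe_chuck: steel four-jaw lathe chuck lying face up, 96 mm diameter, 82 mm high, 1.6 kg, origin under its centre; leave alone
Things that resemble listed ones, but are neither listed nor needed, are in the scene too. Leave any black or pink look-alike of the tool alone.

How it is judged:
By the outcome, as a careful person would: the job done as asked, in the order asked, and still so for the second after the job is handed in, with the robot touching nothing.
It also fails if it takes over 72 s, if anything falls off the work surface, if the arm or the gripper's body presses on something with over 40 N, if the wrist force passes 120 N, or if a joint passes its speed limit or range.

ROBOT

A 6-joint arm with a two-finger parallel gripper is mounted at the origin on the work surface. World frame = base frame: x ahead of the robot, y to its left, z up, the work surface at z = 0. Lengths are in m, angles in rad, forces in N, time in s.
With the tool pointing down it reaches from about 0.35 to 0.975 m from the base axis. Payload 4.9 kg.
Tool frame: the origin (TCP) lies midway between the tips of the shut fingers; the grasp point (between the pads) lies 19 mm behind it (manip.pinch_z is the x of the grasp point in the tool frame, in m); x points along the fingers, y is the direction in which the jaws open and shut, and the axes are right-handed (so a half turn about x gives the same grasp; the last joint's range is limited). The gripper opens to 85 mm and grips with 20 to 120 N. Pads are 22 mm wide; open, the fingers measure 114 mm over their backs; the gripper's body (76 mm by 85 mm) begins 54 mm behind the grasp point. The pads swing forward as they close: fully open they stand 13 mm farther back than shut.
Start: joints at [-1.222, 0.053, 1.613, -0, 1.476, -0.119], TCP at [0.282, -0.558, 0.231] pointing down, gripper open.
Joint ranges: [-3.01, 3.01], [-1.01, 2.22], [0.06, 2.58], [-1.02, 4.17], [0.09, 2.62], [-3.14, 3.14]. Speed limits (rad/s): [2.57, 2.57, 3.14, 3.14, 3.14, 3.14].

INTERFACE

Orientations are given as a unit quaternion [w, x, y, z].
In Python, from plant import sensors, cams, workorder, manip gives the robot as it stands.
- The arm moves only by the tool drive_tool, never from a script. Its argument "series" is a list of rows, each an object of numbers: "x", "y", "z": the shift along the tool's x, y, z in units of 25 mm (1.0 is 25 mm); "ax", "ay", "az": the turn, a rotation vector about the tool's x, y, z in units of 5 degrees (1.0 is 5 degrees). A call has 1 to 5 rows; each row is the pose to reach, as a shift and turn from the pose commanded when the call began, along the tool's axes at that moment; what a row does not reach only later rows make up. A row lasts 1/12 s, in which the tool goes at most 41.7 mm and 7.16 degrees, less where a joint would pass 70% of its speed; a pose out of reach is approached as far as the arm can. A call with a gripper value outside its range is refused whole. "hand" is the opening, from 0 (shut) to 1 (fully open), set as the call begins (left out, the last holds). The fingers move at their own pace and stop on an object; the grip force is fixed at half the most. Time passes only in rows, so rows that repeat a pose let the fingers close. It gives the time, the measured TCP pose, the force and the opening at its end, in the units of the state.
- sensors.state(): the state, without advancing time (a new reading comes with each control period).
- cams.grab_frame(name): name is "scene" or "side" or "wrist"; returns a dict with "img" (420x560x3 uint8, blue, green, red), "camera_matrix" (3x3 intrinsics, pixels), "cam_to_world" (4x4, takes a point from camera to world coordinates). Camera axes: x right, y down, z forward; pixel columns grow to the right and rows downward; lengths in m; the calibration is good to about 2 mm. A picture is of the moment at which its call begins. There is no depth.
- workorder.job_done(): hands the job in, once; it reports no verdict.
The state is a dict: "time": time; "joint_pos": joint angles; "joint_vel": joint speeds; "joint_efforts": joint torques, N m; "tool_pos": TCP position; "tool_rot": TCP orientation; "contact_force": force on the tool from outside, world axes, zero at the start; "ft_torque": the same for the moment, N m; "gripper_width": opening from 0.0 (shut) to 1.0 (fully open).
Only numpy, scipy, OpenCV 4.12 (cv2) and the standard library are available. Lean on these libraries where they do the work, as an engineer would, in place of code of your own. Each camera call takes 0.05 s, during which the arm holds its last target.

## Working session

There is one attempt and no reset: what is moved stays moved. The work goes in short steps, Python scripts to look and compute and a tool call to move; the robot and the scene stay as the last step left them, time stands still between calls to the robot, and variables do not carry over. Pictures are saved under pics/ and viewed, and the job is handed in when it is done.

Besides the shell and the picture viewer there is one more tool, called as a command line: name --argument value ..., lists and objects as JSON in quotes. drive_tool: Moves the arm, as the interface text tells. Its arguments: {"type":"object","properties":{"series":{"type":"array","items":{"type":"object","properties":{"x":{"type":"number"},"y":{"type":"number"},"z":{"type":"number"},"ax":{"type":"number"},"ay":{"type":"number"},"az":{"type":"number"}}}},"hand":{"type":"number"}},"required":["series"]}

```bash
ls; mkdir -p pics; python3 - <<'E'
from plant import sensors,cams,manip
import cv2
s=sensors.state();print(s)
print([a for a in dir(manip) if a[0]!='_'],manip.pinch_z)
for n in ["scene","side","wrist"]:
    f=cams.grab_frame(n);cv2.imwrite(f"pics/{n}0.png",f["img"]);print(n,f["camera_matrix"].tolist(),f["cam_to_world"].round(4).tolist())
E
```

```text
pics
{'time': 0.0, 'joint_pos': array([-1.22199678e+00,  5.33952085e-02,  1.61432902e+00,  1.87104976e-06,
        1.47602983e+00, -1.18990806e-01]), 'joint_vel': array([-1.45025680e-03, -8.47120565e-04, -4.62939975e-04,  2.70266346e-04,
       -9.24660614e-05, -9.74713211e-04]), 'joint_efforts': array([-4.98311729e-04, -3.93678367e+01, -3.70177746e+01, -1.57986365e-04,
        7.19801828e-03, -4.77651071e-06]), 'tool_pos': array([ 0.28160534, -0.55723921,  0.23001835]), 'tool_rot': array([-0.16312563, -0.68776562, -0.16464405,  0.68793954]), 'contact_force': array([ 0.14088432, -0.76073792, -0.57324208]), 'ft_torque': array([-0.05157104, -0.0220216 ,  0.03695354]), 'gripper_width': 1.0000497811755389}
['IKError', 'pinch_z'] -0.0187
scene [[424.5323863420521, 0.0, 278.46530629479525], [0.0, 424.5323863420521, 208.06397549057002], [0.0, 0.0, 1.0]] [[-0.7638, 0.4305, -0.4809, 1.2362], [0.6455, 0.5085, -0.5699, 0.7799], [-0.0008, -0.7457, -0.6663, 1.0463], [0.0, 0.0, 0.0, 1.0]]
side [[429.49399684577634, 0.0, 281.09663261253144], [0.0, 429.49399684577634, 211.35399438737562], [0.0, 0.0, 1.0]] [[0.9961, -0.0504, 0.0727, 0.432], [-0.0869, -0.7093, 0.6995, -1.1096], [0.0163, -0.7031, -0.7109, 1.1921], [0.0, 0.0, 0.0, 1.0]]
wrist [[324.4872933658279, 0.0, 280.9609832543204], [0.0, 324.4872933658279, 211.91730568413365], [0.0, 0.0, 1.0]] [[0.4502, -0.8593, -0.2426, 0.3439], [-0.8929, -0.4338, -0.1206, -0.5262], [-0.0016, 0.2709, -0.9626, 0.3731], [0.0, 0.0, 0.0, 1.0]]
```

View pics/scene0.png

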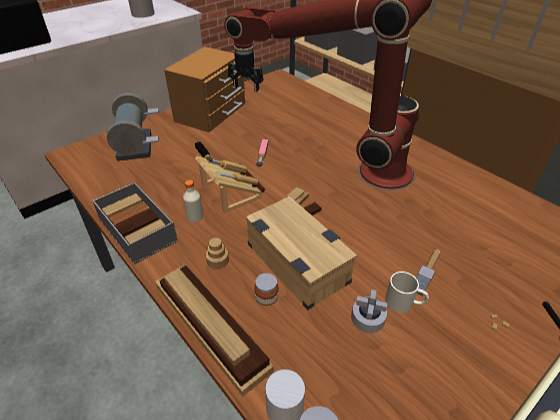

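View pics/side0.png

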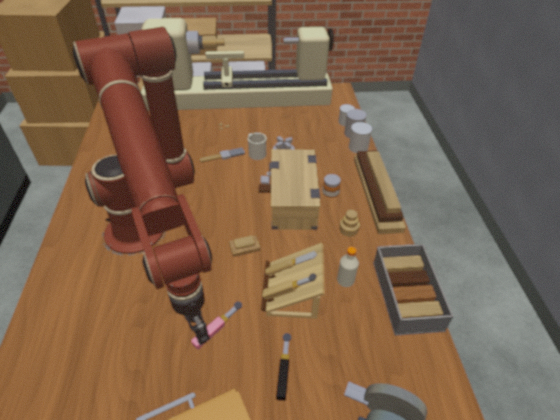

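View pics/wrist0.png

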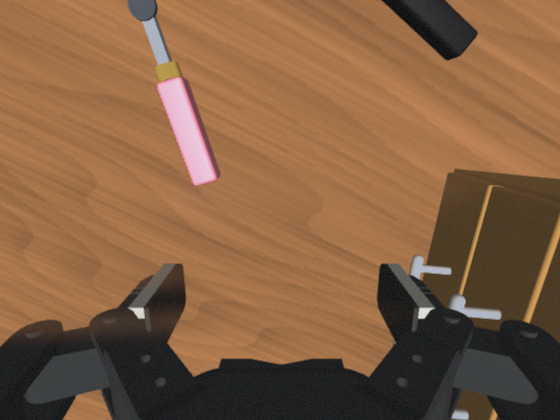

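The side view shows the chest at about (295,190), the rack at (295,280), the pink look-alike at (215,328) and the black one at (285,365). I'll enlarge the chest and rack.

```bash
python3 - <<'E'
import cv2
a=cv2.imread("pics/side0.png");b=cv2.imread("pics/scene0.png")
def c(im,x,y,w,h,s,n): cv2.imwrite(n,cv2.resize(im[y:y+h,x:x+w],None,fx=s,fy=s,interpolation=cv2.INTER_CUBIC))
c(a,250,140,85,95,6,"pics/s_chest.png")
c(a,250,235,85,90,6.4,"pics/s_rack.png")
c(b,235,175,130,135,4.4,"pics/c_chest.png")
c(b,185,130,90,85,6.5,"pics/c_rack.png")
E
```

```text
(no output)
```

View pics/s_chest.png

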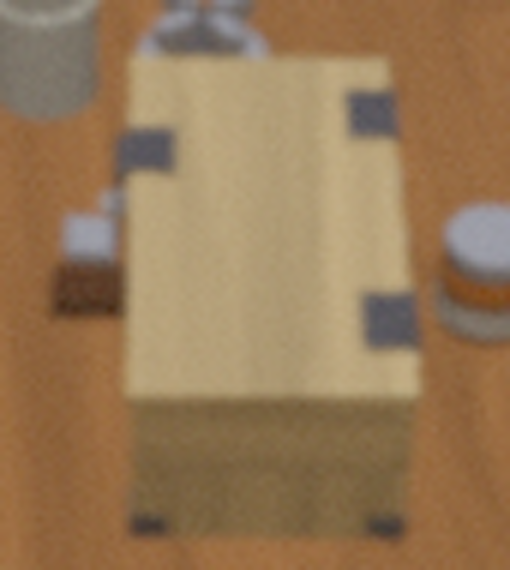

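View pics/s_rack.png

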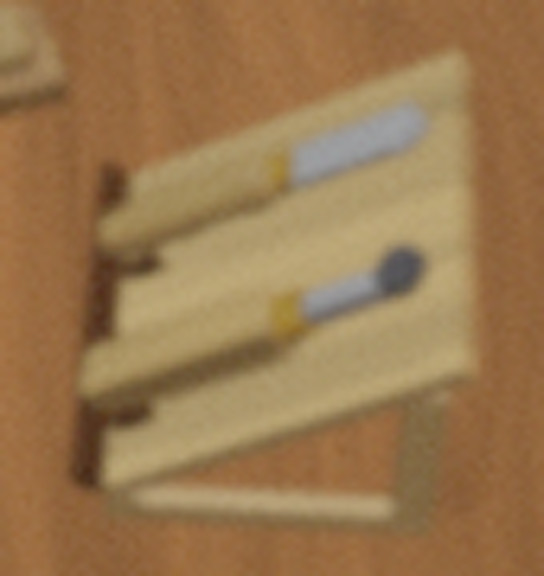

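View pics/c_chest.png

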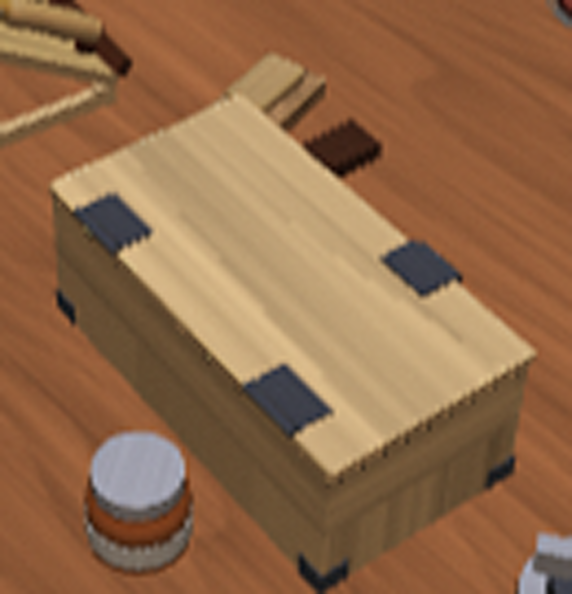

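View pics/c_rack.png

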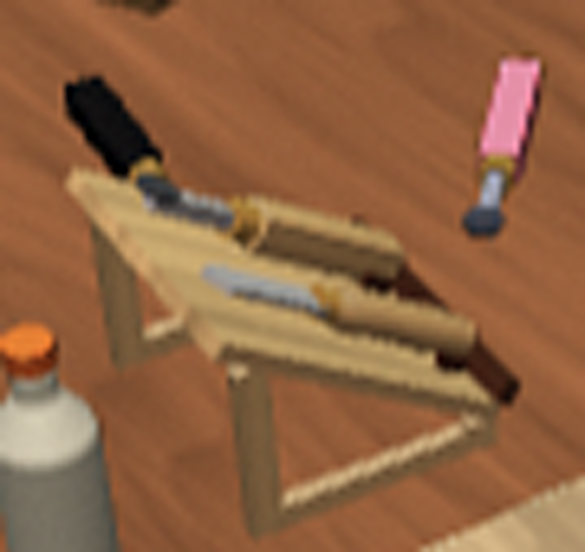

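```bash
cat > h.py <<'E'
import numpy as np
from scipy.optimize import least_squares
from scipy.spatial.transform import Rotation as R
CAM={"scene":(np.array([[424.532,0,278.465],[0,424.532,208.064],[0,0,1]]),np.array([[-0.7638,0.4305,-0.4809,1.2362],[0.6455,0.5085,-0.5699,0.7799],[-0.0008,-0.7457,-0.6663,1.0463],[0,0,0,1]])),
"side":(np.array([[429.494,0,281.097],[0,429.494,211.354],[0,0,1]]),np.array([[0.9961,-0.0504,0.0727,0.432],[-0.0869,-0.7093,0.6995,-1.1096],[0.0163,-0.7031,-0.7109,1.1921],[0,0,0,1]]))}
def proj(c,P):
    K,T=CAM[c] if isinstance(c,str) else c
    P=np.atleast_2d(P); q=(P-T[:3,3])@T[:3,:3]; q=q@K.T
    return q[:,:2]/q[:,2:]
def ray(c,uv,z):
    K,T=CAM[c] if isinstance(c,str) else c
    d=T[:3,:3]@np.linalg.inv(K)@np.array([uv[0],uv[1],1.]); return T[:3,3]+d*(z-T[2,3])/d[2]
def tri(obs):
    A=[];b=[]
    for c,uv in obs:
        K,T=CAM[c] if isinstance(c,str) else c
        d=T[:3,:3]@np.linalg.inv(K)@np.array([uv[0],uv[1],1.]); d/=np.linalg.norm(d)
        M=np.eye(3)-np.outer(d,d);A.append(M);b.append(M@T[:3,3])
    return np.linalg.lstsq(np.vstack(A),np.hstack(b),rcond=None)[0]
E
python3 - <<'E'
from h import *
L={'fn':(-.088,-.163),'ff':(-.088,.163),'bf':(.085,.163),'bn':(.085,-.163)}
O=[("side",'ff',(271.7,149.7)),("side",'bf',(314.7,149.7)),("side",'bn',(320,206.2)),("side",'fn',(271.2,206.2)),
("scene",'fn',(288.4,196.6)),("scene",'bn',(247,217.5)),("scene",'bf',(310.7,283.6)),("scene",'ff',(356.6,255.7))]
def w(p,l,z=.130):
    c,s=np.cos(p[2]),np.sin(p[2]);return np.array([p[0]+c*l[0]-s*l[1],p[1]+s*l[0]+c*l[1],z])
f=lambda p:np.concatenate([proj(c,w(p,L[k]))[0]-uv for c,k,uv in O])
r=least_squares(f,[.5,0,0]);print(r.x,r.fun.round(1))
p=r.x
print("tongue",w(p,(-.115,-.07)),"hasp t",w(p,(-.111,.06),.052))
# tool
C=lambda x,y:(250+x/6.4,235+y/6.4); S=lambda x,y:(185+x/6.5,130+y/6.5)
for n,a,b in [("disc",C(402,268),S(155,190)),("ferr",C(288,312),S(247,222)),("sk tip",C(405,120),S(235,280)),("board hi-near",C(472,372),S(72,180)),("board hi far",C(465,50),S(218,355)),("tool butt lower top corner",C(85,390),S(358,220)) ]:
    print(n,tri([("side",a),("scene",b)]))
E
```

```text
[ 0.60885431  0.12753554 -0.07655708] [-0.  -1.3 -0.6 -1.   0.1 -1.5  0.  -1.7  0.5 -0.7 -1.8 -1.  -0.7 -0.6
  0.1 -0.8]
tongue [0.48883739 0.06653604 0.13      ] hasp t [0.50276838 0.19584934 0.052     ]
disc [ 0.60852587 -0.35983769  0.14558698]
ferr [ 0.55709595 -0.35110373  0.10400436]
sk tip [ 0.62102833 -0.26725547  0.14095994]
board hi-near [ 0.63315272 -0.41202549  0.13540762]
board hi far [ 0.6602065  -0.22276202  0.13719819]
tool butt lower top corner [ 0.46507316 -0.36168712  0.05950013]
```

```bash
cat >> h.py <<'E'
from plant import sensors,cams
def cur():
    s=sensors.state();q=s['tool_rot'];return s,np.array(s['tool_pos']),R.from_quat([q[1],q[2],q[3],q[0]])
def ori(psi,t,sgn=1):
    """finger dir leaning t (deg) from down toward azimuth psi(rad); jaw axis horizontal perpendicular"""
    t=np.radians(t);x=np.array([np.cos(psi)*np.sin(t),np.sin(psi)*np.sin(t),-np.cos(t)]);y=sgn*np.array([-np.sin(psi),np.cos(psi),0]);
    return R.from_matrix(np.column_stack([x,y,np.cross(x,y)]))
def rows(targets,start=None):
    """targets: list of (pos,R); print units relative to start"""
    if start is None: _,p0,R0=cur()
    else: p0,R0=start
    for p,Rt in targets:
        d=R0.inv().apply(np.array(p)-p0)/.025; a=(R0.inv()*Rt).as_rotvec(degrees=True)/5
        print(dict(zip("x y z ax ay az".split(),np.r_[d,a].round(2).tolist())),"rows>=%.1f"%max(np.linalg.norm(d)*25/41.7,np.linalg.norm(a)*5/7.16))
CH=np.array([.60885,.12754,-.0766])
def ch(x,y,z,C=None):
    C=CH if C is None else C
    c,s=np.cos(C[2]),np.sin(C[2]);return np.array([C[0]+c*x-s*y,C[1]+s*x+c*y,z])
def snap(name,tag,box=None,s=1):
    import cv2
    f=cams.grab_frame(name);im=f["img"]
    cv2.imwrite(f"pics/{tag}.png",im if box is None else cv2.resize(im[box[1]:box[3],box[0]:box[2]],None,fx=s,fy=s,interpolation=cv2.INTER_CUBIC))
    CAM[tag]=(f["camera_matrix"],f["cam_to_world"]);np.savez(f"pics/{tag}.npz",K=f["camera_matrix"],T=f["cam_to_world"]);return CAM[tag]
def load(tag):
    d=np.load(f"pics/{tag}.npz");CAM[tag]=(d["K"],d["T"])
E
python3 - <<'E'
from h import *
s,p,Ro=cur();print(Ro.as_matrix().round(3),np.degrees(np.arctan2(p[1],p[0])))
# prospective viewing pose: in front of chest hasp
t=ch(-.111,.06,.052)
for sg in (1,-1):
    o=ori(-.0766,40,sg); print(sg,(Ro.inv()*o).as_rotvec(degrees=True))
    rows([(t-o.as_matrix()[:,0]*.15,o)])
E
```

```text
[[-0.001  0.451 -0.893]
 [ 0.002 -0.893 -0.451]
 [-1.    -0.002 -0.   ]] -63.19082258009193
1 [-141.01514241  -14.44425191   51.34447698]
{'x': 2.58, 'y': -24.9, 'z': -18.18, 'ax': -28.2, 'ay': -2.89, 'az': 10.27} rows>=21.1
-1 [29.87010349 39.00447675 10.97275736]
{'x': 2.58, 'y': -24.9, 'z': -18.18, 'ax': 5.97, 'ay': 7.8, 'az': 2.19} rows>=18.5
```

```bash
python3 - <<'E'
from h import *
o=ori(-.14,15,-1)
rows([((.42,-.36,.36),o)])
E
```

```text
{'x': -5.18, 'y': -4.56, 'z': -8.5, 'ax': 6.92, 'ay': 2.91, 'az': 0.93} rows>=6.6
```

drive_tool --series '[{"x": -2.6, "y": -2.2, "z": -4.2, "ax": 3.4, "ay": 1.4, "az": 0.4}, {"x": -5.2, "y": -4.5, "z": -8.5, "ax": 6.9, "ay": 2.9, "az": 0.9}, {"x": -5.2, "y": -4.5, "z": -8.5, "ax": 6.9, "ay": 2.9, "az": 0.9}, {"x": -5.2, "y": -4.5, "z": -8.5, "ax": 6.9, "ay": 2.9, "az": 0.9}, {"x": -5.2, "y": -4.5, "z": -8.5, "ax": 6.9, "ay": 2.9, "az": 0.9}]'

```text
time: 0.57
tool_pos: [0.3882, -0.4071, 0.331]
tool_rot: [-0.034, 0.789, -0.045, -0.612]
contact_force: [0.1, 0.0, 0.0]
gripper_width: 0.999
```

drive_tool --series '[{"x": 0, "ax": 1.2}, {"x": 0, "ax": 1.2}]'

```text
schema error: expected keys x, y, z, ax, ay, az
```

```bash
python3 - <<'E'
from h import *
s,p,Ro=cur();print(s['time'],p,s['joint_pos'].round(3),Ro.as_matrix().round(3))
snap("wrist","w1")
E
```

```text
0.5667 [ 0.38823209 -0.40706759  0.33097149] [-1.041 -0.261  1.754  0.199  1.496  0.644] [[ 0.246 -0.114 -0.963]
 [-0.03  -0.993  0.11 ]
 [-0.969  0.001 -0.248]]
```

View pics/w1.png

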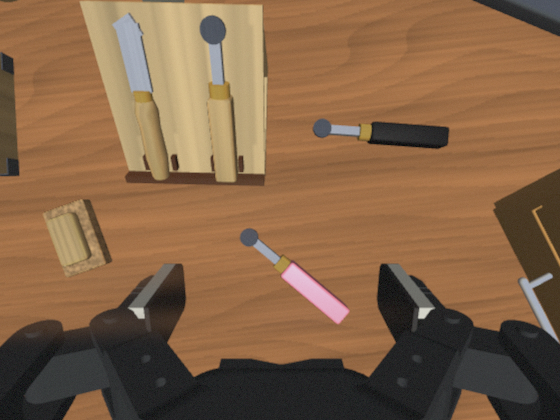

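The wrist view shows four handled tools. At (220,100), in the rack, is a pale square handle with a round disc cutter at (213,30). At (145,100) is the round-handled skew with a broad blade. The black look-alike is at (385,130) and the pink one at (295,270). The rack one at (220,100) is the one meant, and the enlarged crops agree. I'll do the hasp first.

```bash
python3 - <<'E'
from h import *
o=ori(-.0766,40,-1);t=ch(-.111,.06,.052)
_,p,Ro=cur()
rows([((.40,-.1,.33),o),(t-o.as_matrix()[:,0]*.12+[0,0,.02],o)])
E
```

```text
{'x': -0.04, 'y': -12.09, 'z': 1.07, 'ax': -0.37, 'ay': 5.03, 'az': -0.23} rows>=7.3
{'x': 6.26, 'y': -24.22, 'z': 3.1, 'ax': -0.37, 'ay': 5.03, 'az': -0.23} rows>=15.1
```

drive_tool --series '[{"x": 0, "y": -1.6, "z": 0, "ax": 0, "ay": 1, "az": 0}, {"x": 0, "y": -3.2, "z": 0, "ax": 0, "ay": 2, "az": 0}, {"x": 0, "y": -4.8, "z": 0, "ax": 0, "ay": 3, "az": 0}, {"x": 0, "y": -6.4, "z": 0.5, "ax": 0, "ay": 4, "az": 0}, {"x": 0, "y": -8, "z": 1, "ax": 0, "ay": 5, "az": 0}]'

```text
time: 1.03
tool_pos: [0.3865, -0.2127, 0.3241]
tool_rot: [-0.022, 0.9, -0.048, -0.433]
contact_force: [-1.2, 0.6, 0.5]
gripper_width: 1.003
```

drive_tool --series '[{"x": 0, "y": -1.6, "z": 0, "ax": 0, "ay": 0, "az": 0}, {"x": 0, "y": -3.2, "z": 0, "ax": 0, "ay": 0, "az": 0}, {"x": 0, "y": -4.8, "z": 0, "ax": 0, "ay": 0, "az": 0}, {"x": 0, "y": -6.4, "z": 0, "ax": 0, "ay": 0, "az": 0}, {"x": 0, "y": -8, "z": 0, "ax": 0, "ay": 0, "az": 0}]'

```text
time: 1.45
tool_pos: [0.4315, -0.0286, 0.3269]
tool_rot: [-0.022, 0.897, -0.05, -0.439]
contact_force: [0.8, 0.7, -0.7]
gripper_width: 1.002
```

```bash
python3 - <<'E'
from h import *
o=ori(-.0766,40,-1);t=ch(-.111,.06,.052)
s,p,Ro=cur();print(p,s['joint_pos'].round(2))
rows([(t-o.as_matrix()[:,0]*.12+[0,0,.02],o)])
snap("wrist","w2")
E
```

```text
[ 0.43146064 -0.02863333  0.32691314] [-0.32 -1.01  2.29  0.13  1.21  1.35]
{'x': 4.36, 'y': -9.16, 'z': 4.95, 'ax': -0.27, 'ay': 0.44, 'az': -0.28} rows>=6.8
```

View pics/w2.png

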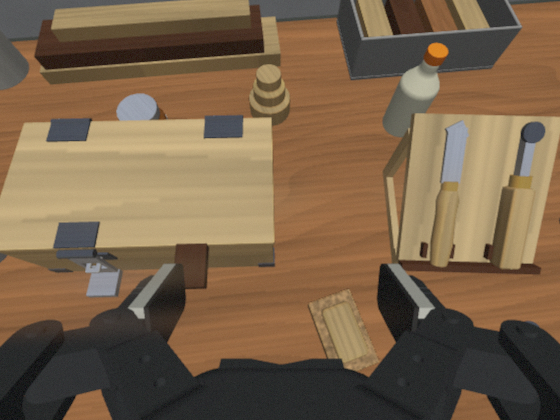

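```bash
cat > kin.py <<'E'
import numpy as np
from scipy.spatial.transform import Rotation as R
from scipy.optimize import least_squares
def fk(q,k):
    h,a0,L1,e,L2,L3,d=k[:7]
    q4o=0
    T=R.from_euler('z',q[0]);p=np.array([0,0,h])
    p=p+T.apply([a0,d,0])
    T=T*R.from_euler('y',q[1]);p=p+T.apply([0,0,L1])
    T=T*R.from_euler('y',q[2]);p=p+T.apply([e,0,0])
    T=T*R.from_euler('z',k[7]*q[3]);p=p+T.apply([0,0,L2])
    T=T*R.from_euler('y',q[4]);p=p+T.apply([0,0,L3])
    T=T*R.from_euler('z',k[8]*q[5]+k[9])
    return p,T  # tool x = T z
E
python3 - <<'E'
from h import *
import kin,itertools
s,p,Ro=cur()
np.savez("k2.npz",q=s['joint_pos'],p=p,r=s['tool_rot'])
Q=[[-1.22199678,.0533952,1.61432902,0,1.47602983,-.118990806],[-1.041,-.261,1.754,.199,1.496,.644],list(s['joint_pos'])]
P=[[0.28160534,-0.55723921,0.23001835],[.38823,-.40707,.33097],list(p)]
X=[[-.001,.002,-1.],[.246,-.03,-.969],Ro.as_matrix()[:,0]];Y=[[.451,-.893,-.002],[-.114,-.993,.001],Ro.as_matrix()[:,1]]
best=None
for s4,s6 in itertools.product((1,-1),(1,-1)):
  for off in (0,1.57,-1.57,3.14):
    def f(v):
        k=np.r_[v[:7],s4,s6,v[7]];o=[]
        for q,pp,xx,yy in zip(Q,P,X,Y):
            a,T=kin.fk(q,k);M=T.as_matrix();o+=[a-pp,.3*(M[:,2]-xx),.3*(M[:,1]-yy)]
        o.append([.02*v[1],.02*v[3]])
        return np.concatenate(o)
    r=least_squares(f,[.3,0,.45,0,.4,.2,0,off])
    if best is None or r.cost<best[0]: best=(r.cost,r.x,s4,s6,r.fun)
print(best[0],best[1].round(4),best[2:4]);print(best[4].round(3))
np.save("k.npy",np.r_[best[1][:7],best[2],best[3],best[1][7]])
E
```

```text
1.6206793891240078e-06 [0.2299 0.0042 0.4214 0.0829 0.605  0.2794 0.0742 1.571 ] (1, 1)
[ 0.    -0.     0.     0.     0.     0.    -0.     0.    -0.    -0.
  0.    -0.     0.    -0.     0.    -0.    -0.     0.     0.    -0.
  0.    -0.    -0.    -0.    -0.     0.    -0.     0.     0.002]
```

```bash
cat >> kin.py <<'E'
K=np.load("k.npy")
LO=np.array([-3.01,-1.01,.06,-1.02,.09,-3.14]);HI=np.array([3.01,2.22,2.58,4.17,2.62,3.14])
def ik(p,Rt,q0):
    M=Rt.as_matrix()
    def f(q):
        a,T=fk(q,K);m=T.as_matrix()
        return np.r_[(a-p)*10,m[:,2]-M[:,0],m[:,1]-M[:,1]]
    r=least_squares(f,np.clip(q0,LO+.01,HI-.01),bounds=(LO,HI))
    a,T=fk(r.x,K);
    return r.x,np.linalg.norm(a-p)*1000,np.degrees((T*R.from_matrix(np.array([[0,0,1],[0,1,0],[-1,0,0]]).T)).as_matrix()[0,0]*0+np.arccos(np.clip((np.trace(np.column_stack([T.as_matrix()[:,2],T.as_matrix()[:,1],np.cross(T.as_matrix()[:,2],T.as_matrix()[:,1])]).T@M)-1)/2,-1,1)))
E
cat > plan.py <<'E'
from h import *
import kin
psi=-.0766
def haspvec(th,v): # chest x,z offset rotated
    x,z=v;return np.array([x*np.cos(th)+z*np.sin(th),-x*np.sin(th)+z*np.cos(th)])
HX,HZ=-.093,.124   # hinge x: tongue at -111, 18 in front of hinge
def hasp_tcp(th,t,ext=.019,dv=(-.018,-.072)):
    v=haspvec(th,dv); g=ch(HX+v[0],.06,HZ+v[1]); o=ori(psi,t,-1); return g+o.as_matrix()[:,0]*ext,o
def show(q,e,a,l): print(l,q.round(2),"err %.1fmm %.1fdeg"%(e,a))
E
python3 - <<'E'
from plan import *
q=np.load("k2.npz")["q"]
p,o=hasp_tcp(0,40,-.1);r=kin.ik(p,o,q);show(*r,"pre");
p,o=hasp_tcp(0,40);r=kin.ik(p,o,r[0]);show(*r,"grasp");q=r[0]
for th in range(0,111,10):
    p,o=hasp_tcp(np.radians(th),40-th);r=kin.ik(p,o,q);show(*r,(th,40-th,p.round(3)));q=r[0]
print('finger lift poses')
for t in (50,60,70):
  for z in (.08,.16): p=ch(-.14,.06,z);o=ori(psi,t,-1);r=kin.ik(p,o,np.load("k2.npz")["q"]);show(*r,(t,z))
print('lid')
q=np.load("k2.npz")["q"]
def lid(th,rr,t,y=-.07,ext=.019):
    g=ch(.085-rr*np.cos(th),y,.121+rr*np.sin(th));o=ori(psi,t,-1);return g+o.as_matrix()[:,0]*ext,o
for th in range(0,100,10):
  for t in (30-th,40-th,0,60):
    p,o=lid(np.radians(th),.2,t);r=kin.ik(p,o,q);show(*r,(th,t))
E
```

```text
pre [ 0.47 -0.61  2.43 -0.51  0.76  2.39] err 0.0mm 0.0deg
grasp [ 0.37 -0.2   2.33 -0.68  0.45  2.55] err 0.0mm 0.0deg
(0, 40, array([0.515, 0.195, 0.037])) [ 0.37 -0.2   2.33 -0.68  0.45  2.55] err 0.0mm 0.0deg
(10, 30, array([0.5  , 0.196, 0.04 ])) [ 0.34 -0.21  2.28 -0.36  0.62  2.23] err 0.0mm 0.0deg
(20, 20, array([0.486, 0.197, 0.045])) [ 0.31 -0.19  2.21 -0.18  0.81  2.06] err 0.0mm 0.0deg
(30, 10, array([0.473, 0.198, 0.052])) [ 0.29 -0.14  2.13 -0.07  0.99  1.97] err 0.0mm 0.0deg
(40, 0, array([0.461, 0.199, 0.061])) [ 0.26 -0.08  2.05 -0.    1.18  1.91] err 0.0mm 0.0deg
(50, -10, array([0.451, 0.2  , 0.073])) [ 0.24 -0.01  1.96  0.05  1.35  1.87] err 0.0mm 0.0deg
(60, -20, array([0.443, 0.2  , 0.086])) [0.21 0.08 1.88 0.1  1.53 1.84] err 0.0mm 0.0deg
(70, -30, array([0.438, 0.201, 0.1  ])) [0.2  0.16 1.79 0.14 1.69 1.82] err 0.0mm 0.0deg
(80, -40, array([0.435, 0.201, 0.115])) [0.18 0.26 1.71 0.17 1.85 1.82] err 0.0mm 0.0deg
(90, -50, array([0.434, 0.201, 0.13 ])) [0.17 0.35 1.63 0.21 2.01 1.82] err 0.0mm 0.0deg
(100, -60, array([0.437, 0.201, 0.145])) [0.16 0.44 1.56 0.24
[... 2393 characters left out ...]
-30) [-0.04  0.34  1.25  0.02  2.08  1.62] err 0.0mm 0.0deg
(70, 0) [-0.03  0.02  1.55 -0.    1.57  1.62] err 0.0mm 0.0deg
(70, 60) [-0.   -0.49  2.19 -0.17  0.4   1.77] err 0.0mm 0.0deg
(80, -50) [-0.04  0.61  0.97  0.04  2.43  1.62] err 0.0mm 0.0deg
(80, -40) [-0.04  0.52  1.05  0.03  2.28  1.62] err 0.0mm 0.0deg
(80, 0) [-0.03  0.1   1.45 -0.    1.59  1.62] err 0.0mm 0.0deg
(80, 60) [-0.01 -0.4   2.11 -0.16  0.38  1.76] err 0.0mm 0.0deg
(90, -60) [-0.04  0.79  0.77  0.06  2.62  1.64] err 0.3mm 0.7deg
(90, -50) [-0.04  0.71  0.83  0.04  2.48  1.62] err 0.0mm 0.0deg
(90, 0) [-0.03  0.18  1.36  0.    1.6   1.61] err 0.0mm 0.0deg
(90, 60) [-0.01 -0.3   2.04 -0.16  0.36  1.75] err 0.0mm 0.0deg
```

```bash
python3 - <<'E'
from plan import *
load("w2")
for n,P in [("lid fn",ch(-.088,-.163,.130)),("bn",ch(.085,-.163,.130)),("bf",ch(.085,.163,.13)),("ff",ch(-.088,.163,.130)),("hasp tongue outer face ctr",ch(-.126,.06,.052)),("ton L",ch(-.126,.078,.057)),("ton R",ch(-.126,.042,.057)),("lidtongue end R",ch(-.135,-.087,.131)),("lidtongue end L",ch(-.135,-.053,.131))]: print(n,proj("w2",P).round(1))
# target
p,o=hasp_tcp(0,40,-.1);print(p); rows([(p,o)])
E
python3 -c "
import cv2;a=cv2.imread('pics/w2.png')[200:320,0:290];cv2.imwrite('pics/w2c.png',cv2.resize(a,None,fx=2.7,fy=2.7))"
```

```text
lid fn [[272.7 239.6]]
bn [[269.5 115.2]]
bf [[ 21.6 121.4]]
ff [[-19.7 248.8]]
hasp tongue outer face ctr [[102.9 290.9]]
ton L [[ 86.8 290.8]]
ton R [[115.1 289.8]]
lidtongue end R [[202.8 283.6]]
lidtongue end L [[170.9 284.7]]
[0.43867672 0.20077729 0.12860444]
{'x': 5.99, 'y': -8.66, 'z': 5.26, 'ax': -0.09, 'ay': 0.43, 'az': -0.06} rows>=7.1
```

View pics/w2c.png

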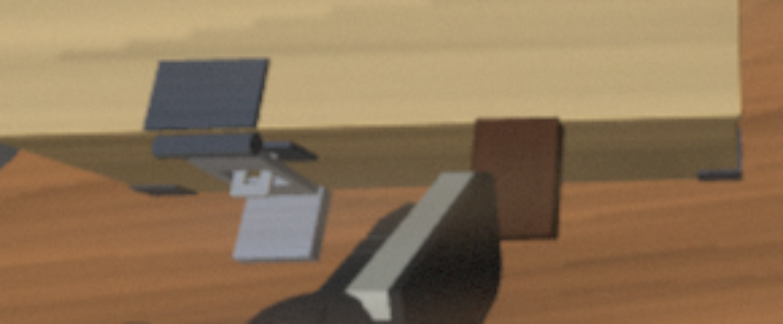

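```bash
python3 - <<'E'
from plan import *
load("w2")
Lp={'fn':(-.088,-.163,.13),'ff':(-.088,.163,.13),'bf':(.085,.163,.13),'bn':(.085,-.163,.13),'lR':(-.135,-.087,.131),'hL':(-.126,.078,.057),'hR':(-.126,.042,.057)}
O=[("side",'ff',(271.7,149.7)),("side",'bf',(314.7,149.7)),("side",'bn',(320,206.2)),("side",'fn',(271.2,206.2)),
("scene",'fn',(288.4,196.6)),("scene",'bn',(247,217.5)),("scene",'bf',(310.7,283.6)),("scene",'ff',(356.6,255.7))]
W=[("w2",'fn',(274,241.5)),("w2",'bn',(273,118)),("w2",'bf',(23,122)),("w2",'lR',(206.3,288.5))]
for obs in (O,W,O+W):
    f=lambda p:np.concatenate([proj(c,ch(*Lp[k],C=p))[0]-uv for c,k,uv in obs])
    r=least_squares(f,CH);print(r.x,r.fun.reshape(-1,2).round(1).tolist())
E
```

```text
[ 0.60885431  0.12753554 -0.07655708] [[-0.0, -1.3], [-0.6, -1.0], [0.1, -1.5], [0.0, -1.7], [0.5, -0.7], [-1.8, -1.0], [-0.7, -0.6], [0.1, -0.8]]
[ 0.60530091  0.12465656 -0.08028922] [[1.3, 1.4], [-0.8, -0.5], [0.8, 1.0], [-1.2, -1.5]]
[ 0.60594936  0.12499082 -0.08039966] [[-0.5, -0.9], [-1.0, -0.5], [-0.8, -0.9], [-0.9, -1.2], [0.8, -1.5], [-1.5, -2.0], [-0.8, -1.7], [0.1, -1.6], [0.9, 0.9], [-1.1, -0.9], [0.6, 0.6], [-1.6, -2.1]]
```

drive_tool --series '[{"x": 1.2, "y": -1.6, "z": 1.0, "ax": 0, "ay": 0, "az": 0}, {"x": 2.4, "y": -3.2, "z": 2, "ax": 0, "ay": 0, "az": 0}, {"x": 3.6, "y": -4.8, "z": 3, "ax": 0, "ay": 0, "az": 0}, {"x": 4.8, "y": -6.4, "z": 4, "ax": 0, "ay": 0, "az": 0}, {"x": 4.8, "y": -6.4, "z": 4, "ax": 0, "ay": 0, "az": 0}]'

```text
time: 1.92
tool_pos: [0.4418, 0.1201, 0.1802]
tool_rot: [-0.022, 0.897, -0.049, -0.439]
contact_force: [0.8, -1.1, -0.2]
gripper_width: 1.0
```

drive_tool --series '[{"x": 0, "y": 0, "z": 0, "ax": 0, "ay": 0, "az": 0}, {"x": 0, "y": 0, "z": 0, "ax": 0, "ay": 0, "az": 0}, {"x": 0, "y": 0, "z": 0, "ax": 0, "ay": 0, "az": 0}]'

```text
time: 2.17
tool_pos: [0.4426, 0.1181, 0.1818]
tool_rot: [-0.022, 0.897, -0.05, -0.439]
contact_force: [0.4, -0.3, 0.2]
gripper_width: 0.999
```

```bash
python3 - <<'E'
from plan import *
s,p,Ro=cur();print(s['time'],p,s['joint_pos'].round(2),s['joint_vel'].round(2))
snap("wrist","w3")
E
```

```text
2.1667 [0.44262207 0.11809499 0.181843  ] [ 0.22 -0.8   2.43 -0.26  0.9   2.  ] [-0.04 -0.03 -0.03 -0.   -0.    0.01]
```

View pics/w3.png

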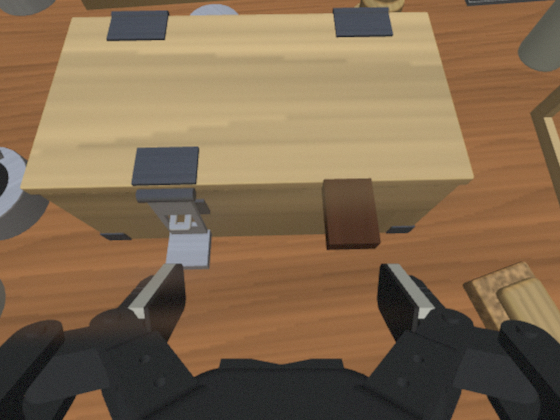

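```bash
python3 - <<'E'
from plan import *
load("w3")
Lp={'fn':(-.088,-.163,.13),'ff':(-.088,.163,.13),'bf':(.085,.163,.13),'bn':(.085,-.163,.13),'lR':(-.135,-.087,.131),'lL':(-.135,-.053,.131),'hL':(-.126,.078,.057),'hR':(-.126,.042,.057)}
W=[("w3",'fn',(471,180)),("w3",'bn',(428,13)),("w3",'bf',(73,17)),("w3",'ff',(26,188))]
E=[("w3",'lR',(379,243)),("w3",'lL',(328,244)),("w3",'hL',(166,265)),("w3",'hR',(210,265))]
for obs in (W,W+E):
    f=lambda p:np.concatenate([proj(c,ch(*Lp[k],C=p))[0]-uv for c,k,uv in obs])
    r=least_squares(f,CH);print(r.x,r.fun.reshape(-1,2).round(1).tolist())
    for c,k,uv in E: print(k,proj(c,ch(*Lp[k],C=r.x))[0].round(1),uv)
E
```

```text
[ 0.60638183  0.12456251 -0.08515646] [[5.6, -1.6], [1.5, -1.3], [-0.2, -0.9], [-6.4, -0.9]]
lR [381.1 243. ] (379, 243)
lL [329.7 244.1] (328, 244)
hL [167.4 261.5] (166, 265)
hR [208.7 260.5] (210, 265)
[ 0.60570787  0.12511513 -0.0843754 ] [[5.2, -0.9], [1.1, -0.9], [-1.1, -0.3], [-7.3, 0.2], [1.6, 1.0], [1.2, 1.1], [0.9, -2.6], [-1.8, -3.6]]
lR [380.6 244. ] (379, 243)
lL [329.2 245.1] (328, 244)
hL [166.9 262.4] (166, 265)
hR [208.2 261.4] (210, 265)
```

```bash
sed -i 's/^CH=.*/CH=np.array([.606,.125,-.081])/' h.py; sed -i 's/^psi=.*/psi=-.081/' plan.py; python3 - <<'E'
from plan import *
p,o=hasp_tcp(0,40,-.06);p2,o2=hasp_tcp(0,40,.019);print(p,p2)
rows([(p,o),(p2,o2)])
E
```

```text
[0.46177782 0.19690498 0.09796267] [0.51239155 0.19279628 0.03744516]
{'x': 2.92, 'y': -3.25, 'z': 1.78, 'ax': -0.23, 'ay': 0.41, 'az': -0.24} rows>=2.8
{'x': 6.08, 'y': -3.32, 'z': 1.67, 'ax': -0.23, 'ay': 0.41, 'az': -0.24} rows>=4.3
```

```bash
python3 - <<'E'
from plan import *
for n,uv,z in [("mug",(257,146),.045),("chuck",(284,143),.04),("brush L",(200,158),.01),("brushR",(243,153),.01),("block",(245,245),.02)]: print(n,ray("side",uv,z).round(3))
E
```

```text
mug [0.478 0.431 0.045]
chuck [0.6   0.452 0.04 ]
brush L [0.226 0.407 0.01 ]
brushR [0.415 0.43  0.01 ]
block [ 0.409 -0.115  0.02 ]
```

drive_tool --series '[{"x": 1, "y": -1.1, "z": 0.6, "ax": 0, "ay": 0.2, "az": 0}, {"x": 2, "y": -2.2, "z": 1.2, "ax": -0.1, "ay": 0.4, "az": -0.2}, {"x": 2.9, "y": -3.3, "z": 1.8, "ax": -0.2, "ay": 0.4, "az": -0.2}, {"x": 2.9, "y": -3.3, "z": 1.8, "ax": -0.2, "ay": 0.4, "az": -0.2}, {"x": 2.9, "y": -3.3, "z": 1.8, "ax": -0.2, "ay": 0.4, "az": -0.2}]'

```text
time: 2.63
tool_pos: [0.46, 0.1978, 0.094]
tool_rot: [-0.016, 0.904, -0.04, -0.426]
contact_force: [0.4, -0.1, 0.3]
gripper_width: 0.996
```

```bash
python3 - <<'E'
from plan import *
s,p,Ro=cur();print(s['time'],p,s['joint_pos'].round(2),s['joint_vel'].round(2))
snap("wrist","w4")
p2,o2=hasp_tcp(0,40,.019);rows([(p2,o2)])
print(proj("w4",np.array([hasp_tcp(0,40,0)[0],ch(-.126,.078,.057),ch(-.126,.042,.057)])))
E
```

```text
2.6333 [0.46001485 0.19783835 0.09397402] [ 0.44 -0.45  2.4  -0.56  0.65  2.44] [-0.02 -0.12 -0.03  0.01 -0.01 -0.01]
{'x': 3.15, 'y': 0.03, 'z': -0.04, 'ax': -0.04, 'ay': 0.03, 'az': -0.05} rows>=1.9
[[282.13382223 224.75095388]
 [253.13827247 244.53153166]
 [311.55099274 244.32136271]]
```

View pics/w4.png

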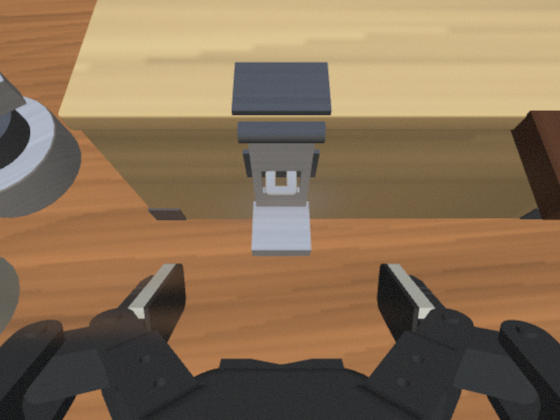

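drive_tool --series '[{"x": 1.2, "y": 0, "z": 0, "ax": 0, "ay": 0, "az": 0}, {"x": 2.4, "y": 0, "z": 0, "ax": 0, "ay": 0, "az": 0}, {"x": 3.1, "y": 0, "z": -0.1, "ax": 0, "ay": 0, "az": 0}, {"x": 3.1, "y": 0, "z": -0.1, "ax": 0, "ay": 0, "az": 0}, {"x": 3.1, "y": 0, "z": -0.1, "ax": 0, "ay": 0, "az": 0}]'

```text
time: 3.1
tool_pos: [0.514, 0.1934, 0.042]
tool_rot: [-0.019, 0.906, -0.04, -0.421]
contact_force: [-0.3, 0.6, 0.9]
gripper_width: 0.998
```

drive_tool --hand 0.36 --series '[{"x": 0, "y": 0, "z": 0, "ax": 0, "ay": 0, "az": 0}, {"x": 0, "y": 0, "z": 0, "ax": 0, "ay": 0, "az": 0}, {"x": 0, "y": 0, "z": 0, "ax": 0, "ay": 0, "az": 0}, {"x": 0, "y": 0, "z": 0, "ax": 0, "ay": 0, "az": 0}, {"x": 0, "y": 0, "z": 0, "ax": 0, "ay": 0, "az": 0}]'

```text
time: 3.52
tool_pos: [0.5118, 0.1936, 0.0394]
tool_rot: [-0.015, 0.905, -0.039, -0.423]
contact_force: [-3.7, -7.9, 7.6]
gripper_width: 0.413
```

```bash
python3 - <<'E'
from plan import *
s,p,Ro=cur();print(s['time'],p,s['joint_pos'].round(2),s['contact_force'].round(1),s['gripper_width'])
snap("wrist","w5")
print([hasp_tcp(0,40)[0]])
E
```

```text
3.5167 [0.51176132 0.19363099 0.03944514] [ 0.37 -0.19  2.32 -0.69  0.47  2.56] [-3.7 -7.9  7.6] 0.41274891818929754
[array([0.51239155, 0.19279628, 0.03744516])]
```

View pics/w5.png

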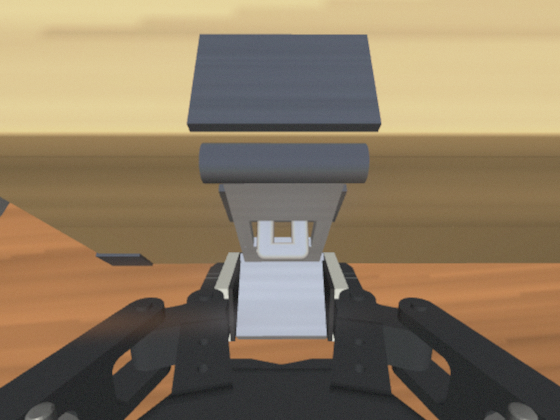

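```bash
python3 - <<'E'
from plan import *
s,p,Ro=cur()
h=ch(HX,.06,HZ); ax=np.array([-np.sin(CH[2]),np.cos(CH[2]),0])
# rotation mapping chest -x -> +z : about +y? test
for sg in (1,):
    T=[]
    for th in range(6,31,6):
        Rr=R.from_rotvec(sg*ax*np.radians(th)); T.append((h+Rr.apply(p-h),Rr*Ro))
    print([t[0].round(3).tolist() for t in T]); rows(T)
E
```

```text
[[0.503, 0.194, 0.041], [0.494, 0.195, 0.043], [0.486, 0.196, 0.046], [0.478, 0.196, 0.049], [0.471, 0.197, 0.054]]
{'x': -0.26, 'y': 0.0, 'z': 0.24, 'ax': -0.01, 'ay': -1.2, 'az': -0.0} rows>=0.8
{'x': -0.54, 'y': 0.0, 'z': 0.45, 'ax': -0.01, 'ay': -2.4, 'az': -0.0} rows>=1.7
{'x': -0.85, 'y': 0.0, 'z': 0.64, 'ax': -0.02, 'ay': -3.6, 'az': -0.0} rows>=2.5
{'x': -1.17, 'y': 0.01, 'z': 0.78, 'ax': -0.03, 'ay': -4.8, 'az': -0.01} rows>=3.4
{'x': -1.51, 'y': 0.01, 'z': 0.9, 'ax': -0.04, 'ay': -6.0, 'az': -0.01} rows>=4.2
```

drive_tool --series '[{"x": -0.26, "y": 0, "z": 0.24, "ax": 0, "ay": -1.2, "az": 0}, {"x": -0.54, "y": 0, "z": 0.45, "ax": 0, "ay": -2.4, "az": 0}, {"x": -0.85, "y": 0, "z": 0.64, "ax": 0, "ay": -3.6, "az": 0}, {"x": -1.17, "y": 0, "z": 0.78, "ax": 0, "ay": -4.8, "az": 0}, {"x": -1.51, "y": 0, "z": 0.9, "ax": 0, "ay": -6, "az": 0}]'

```text
time: 3.98
tool_pos: [0.47, 0.1971, 0.0541]
tool_rot: [-0.025, 0.763, -0.032, -0.645]
contact_force: [1.5, -9.2, 1.7]
gripper_width: 0.411
```

drive_tool --series '[{"x": -0.26, "y": 0, "z": 0.24, "ax": 0, "ay": -1.2, "az": 0}, {"x": -0.54, "y": 0, "z": 0.45, "ax": 0, "ay": -2.4, "az": 0}, {"x": -0.85, "y": 0, "z": 0.64, "ax": 0, "ay": -3.6, "az": 0}, {"x": -1.17, "y": 0, "z": 0.78, "ax": 0, "ay": -4.8, "az": 0}, {"x": -1.51, "y": 0, "z": 0.9, "ax": 0, "ay": -6, "az": 0}]'

```text
time: 4.4
tool_pos: [0.4415, 0.1994, 0.0871]
tool_rot: [0.032, -0.57, 0.025, 0.821]
contact_force: [-0.5, -5.8, 0.1]
gripper_width: 0.41
```

```bash
python3 - <<'E'
from plan import *
s,p,Ro=cur();print(s['time'],p,s['joint_pos'].round(2),s['contact_force'].round(1),s['gripper_width'])
snap("wrist","w6")
print([hasp_tcp(np.radians(60),-20)[0]],Ro.as_matrix()[:,0])
E
```

```text
4.4 [0.44146917 0.19936743 0.08714994] [0.21 0.08 1.86 0.1  1.54 1.85] [-0.5 -5.8  0.1] 0.4099400074064412
[array([0.44056265, 0.19862718, 0.0857343 ])] [-0.34826218  0.02438951 -0.93707983]
```

View pics/w6.png

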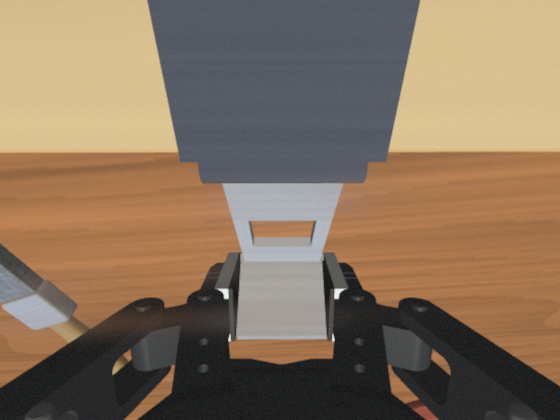

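drive_tool --series '[{"x": -0.26, "y": 0, "z": 0.24, "ax": 0, "ay": -1.2, "az": 0}, {"x": -0.54, "y": 0, "z": 0.45, "ax": 0, "ay": -2.4, "az": 0}, {"x": -0.85, "y": 0, "z": 0.64, "ax": 0, "ay": -3.6, "az": 0}, {"x": -1.17, "y": 0, "z": 0.78, "ax": 0, "ay": -4.8, "az": 0}, {"x": -1.51, "y": 0, "z": 0.9, "ax": 0, "ay": -6, "az": 0}]'

```text
time: 4.87
tool_pos: [0.4333, 0.2001, 0.1304]
tool_rot: [0.037, -0.337, 0.015, 0.941]
contact_force: [-3.0, -6.8, 1.5]
gripper_width: 0.407
```

drive_tool --series '[{"x": -0.26, "y": 0, "z": 0.24, "ax": 0, "ay": -1.2, "az": 0}, {"x": -0.54, "y": 0, "z": 0.45, "ax": 0, "ay": -2.4, "az": 0}, {"x": -0.85, "y": 0, "z": 0.64, "ax": 0, "ay": -3.6, "az": 0}, {"x": -0.85, "y": 0, "z": 0.64, "ax": 0, "ay": -3.6, "az": 0}, {"x": -0.85, "y": 0, "z": 0.64, "ax": 0, "ay": -3.6, "az": 0}]'

```text
time: 5.28
tool_pos: [0.439, 0.1996, 0.1556]
tool_rot: [0.04, -0.185, 0.01, 0.982]
contact_force: [-4.4, -7.1, 4.3]
gripper_width: 0.408
```

```bash
python3 - <<'E'
from plan import *
s,p,Ro=cur();print(s['time'],p,s['joint_pos'].round(2),s['contact_force'].round(1),s['gripper_width'],Ro.as_matrix()[:,0])
snap("side","s6",(225,120,365,240),5)
E
```

```text
5.2833 [0.43898788 0.1996111  0.15560719] [0.15 0.51 1.51 0.28 2.29 1.85] [-4.4 -7.1  4.3] 0.4078961669172721 [-0.92803711  0.07445668 -0.3649703 ]
```

View pics/s6.png

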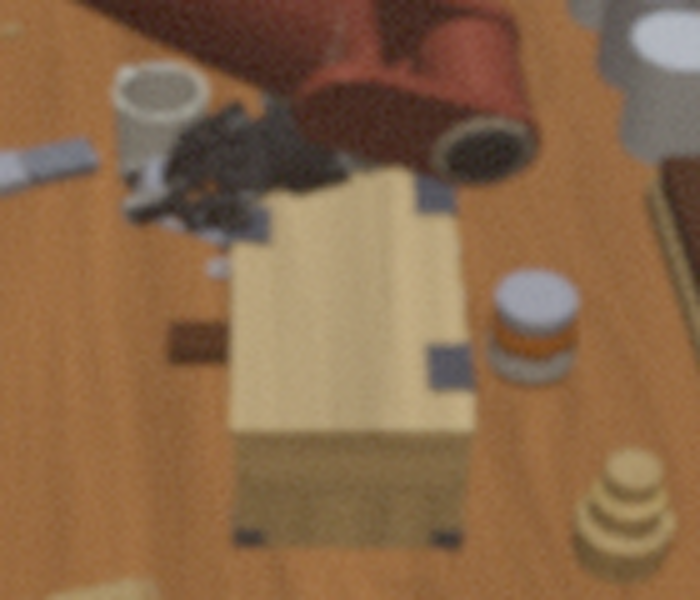

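```bash
cat >> plan.py <<'E'
def lid(th,rr,t,y=-.07,ext=.019):
    g=ch(.085-rr*np.cos(th),y,.124+rr*np.sin(th));o=ori(psi,t,-1);return g+o.as_matrix()[:,0]*ext,o
E
python3 - <<'E'
from plan import *
s,p,Ro=cur();q=s['joint_pos']
m=Ro
up=p+[0,0,.12]
o1=ori(psi,-40,-1)
rows([(up,Ro),(up,o1)])
p2,o2=lid(0,.2,30,ext=-.1);r=kin.ik(p2,o2,[0,-.5,2.3,0,.7,1.7]);show(*r,'pre')
print(p2); rows([(p2,o2)],start=(up,Ro))
E
```

```text
{'x': -1.76, 'y': 0.02, 'z': 4.47, 'ax': 0.0, 'ay': 0.0, 'az': 0.0} rows>=2.9
{'x': -1.76, 'y': 0.02, 'z': 4.47, 'ax': -0.05, 'ay': 5.7, 'az': -0.02} rows>=4.0
pre [ 0.02 -0.84  2.37 -0.06  1.09  1.68] err 0.0mm 0.0deg
[0.43587718 0.0685799  0.21060254]
{'x': 0.68, 'y': 5.22, 'z': -2.55, 'ax': -0.03, 'ay': 19.7, 'az': -0.05} rows>=13.8
```

drive_tool --hand 1.0 --series '[{"x": 0, "y": 0, "z": 0, "ax": 0, "ay": 0, "az": 0}, {"x": 0, "y": 0, "z": 0, "ax": 0, "ay": 0, "az": 0}, {"x": 0, "y": 0, "z": 0, "ax": 0, "ay": 0, "az": 0}, {"x": 0, "y": 0, "z": 0, "ax": 0, "ay": 0, "az": 0}]'

```text
time: 5.67
tool_pos: [0.4396, 0.2011, 0.1552]
tool_rot: [0.041, -0.189, 0.008, 0.981]
contact_force: [-0.9, 0.2, -0.1]
gripper_width: 0.945
```

drive_tool --series '[{"x": -0.6, "y": 0, "z": 1.5, "ax": 0, "ay": 0, "az": 0}, {"x": -1.2, "y": 0, "z": 3, "ax": 0, "ay": 0, "az": 0}, {"x": -1.7, "y": 0, "z": 4.5, "ax": 0, "ay": 1.2, "az": 0}, {"x": -1.7, "y": 1, "z": 4.5, "ax": 0, "ay": 2.5, "az": 0}, {"x": -1.7, "y": 2, "z": 4.5, "ax": 0, "ay": 3.8, "az": 0}]'

```text
time: 6.08
tool_pos: [0.4347, 0.1514, 0.2783]
tool_rot: [0.038, -0.354, 0.014, 0.934]
contact_force: [-0.3, -0.3, 0.0]
gripper_width: 1.003
```

drive_tool --series '[{"x": 0, "y": 0.6, "z": 0, "ax": 0, "ay": 1.4, "az": 0}, {"x": 0, "y": 1.2, "z": 0, "ax": 0, "ay": 2.8, "az": 0}, {"x": 0, "y": 1.8, "z": 0, "ax": 0, "ay": 4.2, "az": 0}, {"x": 0, "y": 2.4, "z": 0, "ax": 0, "ay": 5.6, "az": 0}, {"x": 0, "y": 3, "z": 0, "ax": 0, "ay": 7, "az": 0}]'

```text
time: 6.5
tool_pos: [0.4274, 0.0761, 0.2767]
tool_rot: [0.032, -0.617, 0.026, 0.786]
contact_force: [-0.7, 0.1, 0.5]
gripper_width: 1.001
```

drive_tool --series '[{"x": 0, "y": 0, "z": 0, "ax": 0, "ay": 1.4, "az": 0}, {"x": 0, "y": 0, "z": 0, "ax": 0, "ay": 2.8, "az": 0}, {"x": 0, "y": 0, "z": 0, "ax": 0, "ay": 4.2, "az": 0}, {"x": 0, "y": 0, "z": 0, "ax": 0, "ay": 5.6, "az": 0}, {"x": 0, "y": 0, "z": 0, "ax": 0, "ay": 7, "az": 0}]'

```text
time: 6.92
tool_pos: [0.4271, 0.0768, 0.277]
tool_rot: [-0.023, 0.825, -0.035, -0.564]
contact_force: [-0.1, 0.6, 0.7]
gripper_width: 1.002
```

```bash
python3 - <<'E'
from plan import *
s,p,Ro=cur();print(s['time'],p,s['joint_pos'].round(2),s['joint_vel'].round(2),Ro.as_matrix()[:,0])
snap("wrist","w7")
for t in (30,38):
    p2,o2=lid(0,.2,t,ext=-.05); rows([(p2,o2)])
E
```

```text
6.9167 [0.42714519 0.07676422 0.27695692] [ 0.03 -0.74  2.18 -0.04  1.33  1.69] [ 0.13 -1.18  0.86 -0.21 -1.13  0.15] [ 0.36097109 -0.03096233 -0.93206288]
{'x': 4.52, 'y': 0.3, 'z': 0.14, 'ax': -0.01, 'ay': 1.75, 'az': -0.02} rows>=2.7
{'x': 4.58, 'y': 0.3, 'z': 0.41, 'ax': -0.01, 'ay': 3.35, 'az': -0.02} rows>=2.8
```

View pics/w7.png

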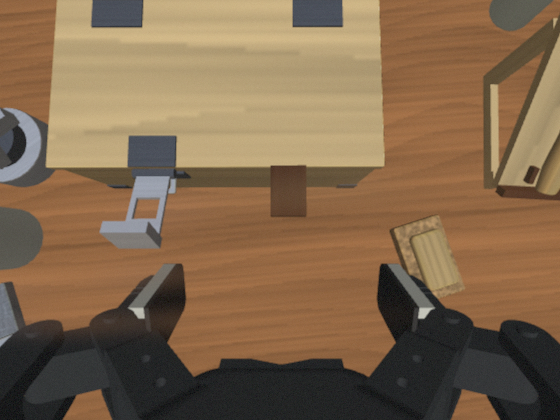

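drive_tool --series '[{"x": 1.5, "y": 0.1, "z": 0.1, "ax": 0, "ay": 1.1, "az": 0}, {"x": 3, "y": 0.2, "z": 0.2, "ax": 0, "ay": 2.2, "az": 0}, {"x": 4.5, "y": 0.3, "z": 0.4, "ax": 0, "ay": 3.3, "az": 0}, {"x": 4.5, "y": 0.3, "z": 0.4, "ax": 0, "ay": 3.3, "az": 0}, {"x": 4.5, "y": 0.3, "z": 0.4, "ax": 0, "ay": 3.3, "az": 0}]'

```text
time: 7.38
tool_pos: [0.4516, 0.0665, 0.1573]
tool_rot: [-0.018, 0.891, -0.038, -0.452]
contact_force: [0.9, 0.1, 1.3]
gripper_width: 1.001
```

```bash
python3 - <<'E'
from plan import *
s,p,Ro=cur();print(s['time'],p,s['joint_pos'].round(2),s['joint_vel'].round(2),Ro.as_matrix()[:,0])
snap("wrist","w8")
p2,o2=lid(0,.2,38); rows([(p2,o2)]);print(p2)
print(proj("w8",np.array([ch(-.135,-.087,.131),ch(-.135,-.053,.131),ch(-.088,-.087,.131)])))
E
```

```text
7.3833 [0.45156342 0.06645584 0.15725037] [ 0.02 -0.82  2.47 -0.09  0.86  1.71] [ 0.   -0.01 -0.3  -0.   -0.05  0.  ] [ 0.58916666 -0.05190391 -0.80634275]
{'x': 2.85, 'y': -0.02, 'z': 0.12, 'ax': -0.02, 'ay': 0.17, 'az': -0.03} rows>=1.7
[0.49737246 0.06358786 0.1090278 ]
[[309.67567845 254.27574336]
 [250.20222178 254.46197984]
 [307.04028089 180.13999206]]
```

View pics/w8.png

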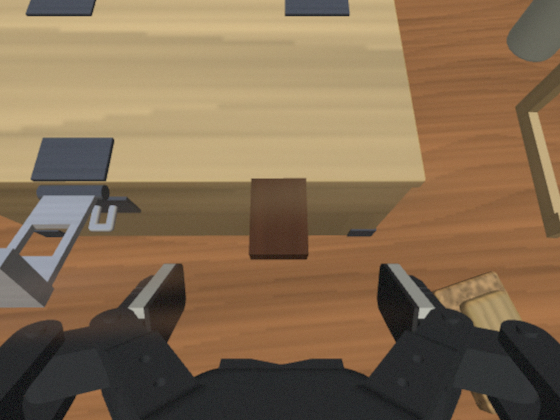

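drive_tool --series '[{"x": 1.2, "y": 0, "z": 0, "ax": 0, "ay": 0.1, "az": 0}, {"x": 2.4, "y": 0, "z": 0.1, "ax": 0, "ay": 0.2, "az": 0}, {"x": 2.8, "y": 0, "z": 0.1, "ax": 0, "ay": 0.2, "az": 0}, {"x": 2.8, "y": 0, "z": 0.1, "ax": 0, "ay": 0.2, "az": 0}]'

```text
time: 7.77
tool_pos: [0.5033, 0.0629, 0.1174]
tool_rot: [-0.018, 0.901, -0.038, -0.433]
contact_force: [-0.3, -0.5, 1.0]
gripper_width: 1.0
```

drive_tool --hand 0.3 --series '[{"x": 0, "y": 0, "z": 0, "ax": 0, "ay": 0, "az": 0}, {"x": 0, "y": 0, "z": 0, "ax": 0, "ay": 0, "az": 0}, {"x": 0, "y": 0, "z": 0, "ax": 0, "ay": 0, "az": 0}, {"x": 0, "y": 0, "z": 0, "ax": 0, "ay": 0, "az": 0}, {"x": 0, "y": 0, "z": 0, "ax": 0, "ay": 0, "az": 0}]'

```text
time: 8.18
tool_pos: [0.4981, 0.0641, 0.1126]
tool_rot: [-0.019, 0.9, -0.037, -0.434]
contact_force: [-6.8, 6.9, 8.3]
gripper_width: 0.387
```

```bash
python3 - <<'E'
from plan import *
s,p,Ro=cur();print(s['time'],p,s['contact_force'].round(1),s['gripper_width'])
h=ch(.085,0,.118); ax=np.array([-np.sin(CH[2]),np.cos(CH[2]),0])
h=h+ax*np.dot(p-h,ax)
T=[]
for th in (6,12,18,24,30):
    Rr=R.from_rotvec(ax*np.radians(th)); T.append((h+Rr.apply(p-h),Rr*Ro))
rows(T)
q=s['joint_pos']
for th in (30,60,90,95,100):
    Rr=R.from_rotvec(ax*np.radians(th));r=kin.ik(h+Rr.apply(p-h),Rr*Ro,q);q=r[0];show(*r,th)
E
```

```text
8.1833 [0.49813474 0.06405444 0.1125956 ] [-6.8  6.9  8.3] 0.38732523420471804
{'x': -0.6, 'y': -0.0, 'z': -0.5, 'ax': -0.0, 'ay': -1.2, 'az': 0.0} rows>=0.8
{'x': -1.15, 'y': -0.0, 'z': -1.07, 'ax': -0.0, 'ay': -2.4, 'az': 0.01} rows>=1.7
{'x': -1.64, 'y': -0.0, 'z': -1.68, 'ax': -0.0, 'ay': -3.6, 'az': 0.01} rows>=2.5
{'x': -2.05, 'y': -0.01, 'z': -2.35, 'ax': -0.0, 'ay': -4.8, 'az': 0.01} rows>=3.4
{'x': -2.4, 'y': -0.01, 'z': -3.06, 'ax': -0.0, 'ay': -6.0, 'az': 0.02} rows>=4.2
30 [-0.02 -0.28  1.97 -0.01  1.31  1.64] err 0.0mm 0.0deg
60 [-0.04  0.19  1.41  0.02  1.91  1.62] err 0.0mm 0.0deg
90 [-0.05  0.74  0.8   0.04  2.5   1.63] err 0.0mm 0.0deg
95 [-0.05  0.84  0.68  0.05  2.61  1.64] err 0.0mm 0.0deg
100 [-0.05  0.88  0.62  0.06  2.62  1.64] err 2.4mm 5.4deg
```

drive_tool --series '[{"x": -0.6, "y": 0, "z": -0.5, "ax": 0, "ay": -1.2, "az": 0}, {"x": -1.15, "y": 0, "z": -1.07, "ax": 0, "ay": -2.4, "az": 0}, {"x": -1.64, "y": 0, "z": -1.68, "ax": 0, "ay": -3.6, "az": 0}, {"x": -2.05, "y": 0, "z": -2.35, "ax": 0, "ay": -4.8, "az": 0}, {"x": -2.4, "y": 0, "z": -3.06, "ax": 0, "ay": -6, "az": 0}]'

```text
time: 8.6
tool_pos: [0.5178, 0.0625, 0.2047]
tool_rot: [-0.028, 0.753, -0.031, -0.657]
contact_force: [-3.9, 4.1, -2.8]
gripper_width: 0.381
```

```bash
python3 - <<'E'
from plan import *
s,p,Ro=cur();print(s['time'],p,s['contact_force'].round(1),s['gripper_width'],Ro.as_matrix()[:,0])
E
```

```text
8.6 [0.51780716 0.06247347 0.20466336] [-3.9  4.1 -2.8] 0.3814194228583616 [ 0.13462216 -0.0104659  -0.99084173]
```

Tracking well with low forces. Continuing.

drive_tool --series '[{"x": -0.6, "y": 0, "z": -0.5, "ax": 0, "ay": -1.2, "az": 0}, {"x": -1.15, "y": 0, "z": -1.07, "ax": 0, "ay": -2.4, "az": 0}, {"x": -1.64, "y": 0, "z": -1.68, "ax": 0, "ay": -3.6, "az": 0}, {"x": -2.05, "y": 0, "z": -2.35, "ax": 0, "ay": -4.8, "az": 0}, {"x": -2.4, "y": 0, "z": -3.06, "ax": 0, "ay": -6, "az": 0}]'

```text
time: 9.02
tool_pos: [0.5853, 0.057, 0.2777]
tool_rot: [0.034, -0.557, 0.023, 0.829]
contact_force: [-8.1, 5.5, 4.3]
gripper_width: 0.381
```

drive_tool --series '[{"x": -0.6, "y": 0, "z": -0.5, "ax": 0, "ay": -1.2, "az": 0}, {"x": -1.15, "y": 0, "z": -1.07, "ax": 0, "ay": -2.4, "az": 0}, {"x": -1.64, "y": 0, "z": -1.68, "ax": 0, "ay": -3.6, "az": 0}, {"x": -2.05, "y": 0, "z": -2.35, "ax": 0, "ay": -4.8, "az": 0}, {"x": -2.4, "y": 0, "z": -3.06, "ax": 0, "ay": -6, "az": 0}]'

```text
time: 9.43
tool_pos: [0.6793, 0.0493, 0.3059]
tool_rot: [0.039, -0.324, 0.014, 0.945]
contact_force: [-5.0, 8.2, 5.3]
gripper_width: 0.385
```

```bash
python3 - <<'E'
from plan import *
s,p,Ro=cur();print(s['time'],p,s['contact_force'].round(1),s['gripper_width'],Ro.as_matrix()[:,0],s['joint_pos'])
snap("side","s9",(200,60,360,240),3.3)
E
```

```text
9.4333 [0.67928899 0.04933234 0.30592967] [-5.   8.2  5.3] 0.3851935061046006 [-0.78680165  0.06449245 -0.61382725] [-0.04775948  0.72983966  0.81247664  0.04540179  2.50840082  1.62881716]
```

View pics/s9.png

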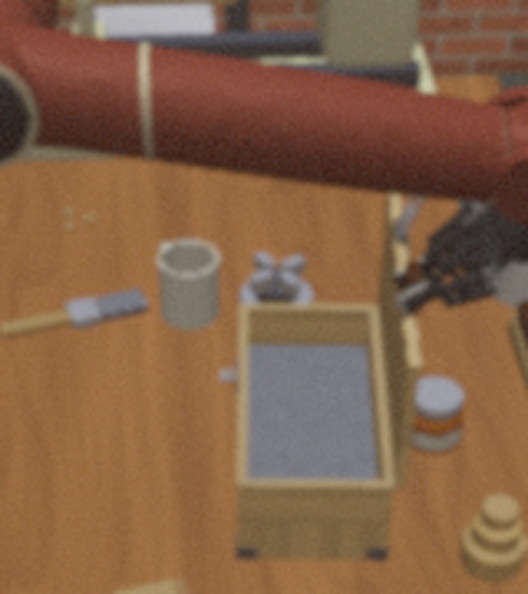

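drive_tool --series '[{"x": -0.4, "y": 0, "z": -0.33, "ax": 0, "ay": -0.8, "az": 0}, {"x": -0.4, "y": 0, "z": -0.33, "ax": 0, "ay": -0.8, "az": 0}, {"x": -0.4, "y": 0, "z": -0.33, "ax": 0, "ay": -0.8, "az": 0}]'

```text
time: 9.73
tool_pos: [0.6932, 0.0483, 0.3016]
tool_rot: [0.039, -0.294, 0.012, 0.955]
contact_force: [1.4, 5.6, 0.1]
gripper_width: 0.381
```

drive_tool --hand 1.0 --series '[{"x": 0, "y": 0, "z": 0, "ax": 0, "ay": 0, "az": 0}, {"x": 0, "y": 0, "z": 0, "ax": 0, "ay": 0, "az": 0}, {"x": 0, "y": 0, "z": 0, "ax": 0, "ay": 0, "az": 0}, {"x": 0, "y": 0, "z": 0, "ax": 0, "ay": 0, "az": 0}]'

```text
time: 10.07
tool_pos: [0.6923, 0.0466, 0.3021]
tool_rot: [0.04, -0.295, 0.013, 0.955]
contact_force: [1.4, 0.8, 0.7]
gripper_width: 0.932
```

```bash
python3 - <<'E'
from plan import *
s,p,Ro=cur();print(s['time'],p,s['contact_force'].round(1),s['gripper_width'],Ro.as_matrix()[:,0],s['joint_pos'].round(2))
# up
rows([(p+[0.0,0,.12],Ro)])
psr=-.14
# tool estimate from side+scene + w1
for tag in ("w2",): load(tag)
E
python3 - <<'E'
import cv2
a=cv2.imread('pics/w2.png')[100:290,380:560];cv2.imwrite('pics/w2r.png',cv2.resize(a,None,fx=3.1,fy=3.1,interpolation=cv2.INTER_CUBIC))
E
```

```text
10.0667 [0.69229077 0.04656232 0.30210188] [1.4 0.8 0.7] 0.9324923917026484 [-0.82306486  0.06878761 -0.56376636] [-0.05  0.8   0.73  0.05  2.58  1.63]
{'x': -2.71, 'y': 0.01, 'z': 3.96, 'ax': 0.0, 'ay': 0.0, 'az': 0.0} rows>=2.9
```

View pics/w2r.png

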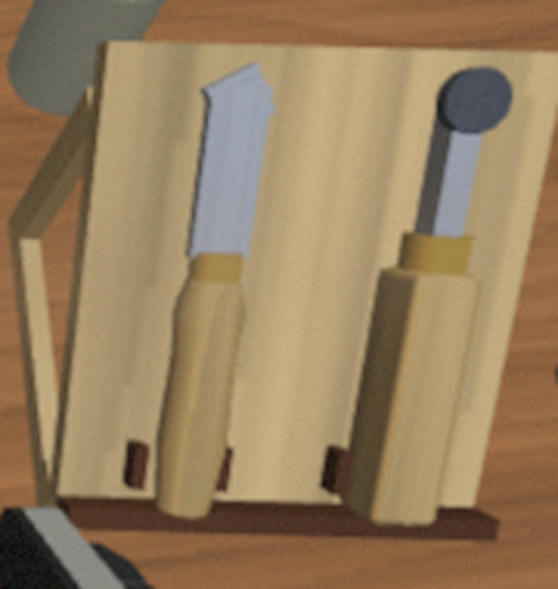

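```bash
python3 - <<'E'
from plan import *
s,p,Ro=cur();q=s['joint_pos']
A=p+[0,0,.13]
W=[(A,Ro),((.62,-.1,.43),ori(-.1,-20,-1)),((.53,-.25,.36),ori(-.14,10,-1)),((.46,-.33,.27),ori(-.14,30,-1))]
for a,o in W:
    r=kin.ik(a,o,q);q=r[0];show(*r,a)
prev=(p,Ro)
for a,o in W: rows([(a,o)],start=prev);prev=(np.array(a),o)
E
```

```text
[0.69229077 0.04656232 0.43210188] [-0.05  0.71  0.6   0.06  2.62  1.65] err 4.6mm 10.4deg
(0.62, -0.1, 0.43) [-0.25  0.26  1.09 -0.06  2.14  1.39] err 0.0mm 0.0deg
(0.53, -0.25, 0.36) [-0.61 -0.19  1.64  0.08  1.54  1.11] err 0.0mm 0.0deg
(0.46, -0.33, 0.27) [-0.93 -0.4   2.01  0.4   1.18  0.69] err 0.0mm 0.0deg
{'x': -2.93, 'y': 0.01, 'z': 4.29, 'ax': 0.0, 'ay': 0.0, 'az': 0.0} rows>=3.1
{'x': 2.02, 'y': 6.09, 'z': 1.27, 'ax': 0.13, 'ay': 7.14, 'az': -0.12} rows>=5.0
{'x': 3.65, 'y': 6.33, 'z': 1.85, 'ax': 0.46, 'ay': 6.0, 'az': -0.04} rows>=4.5
{'x': 3.14, 'y': 3.56, 'z': 2.92, 'ax': 0.0, 'ay': 4.0, 'az': -0.0} rows>=3.3
```

drive_tool --series '[{"x": -0.8, "y": 0, "z": 1.2, "ax": 0, "ay": 0.8, "az": 0}, {"x": -1.6, "y": 0, "z": 2.4, "ax": 0, "ay": 1.7, "az": 0}, {"x": -2.4, "y": 0, "z": 3.6, "ax": 0, "ay": 2.8, "az": 0}, {"x": -2.9, "y": 0, "z": 4.3, "ax": 0, "ay": 4, "az": 0}, {"x": -2.9, "y": 0, "z": 4.3, "ax": 0, "ay": 5.2, "az": 0}]'

```text
time: 10.48
tool_pos: [0.6921, 0.0466, 0.4399]
tool_rot: [0.036, -0.509, 0.022, 0.86]
contact_force: [-0.8, 0.1, 0.9]
gripper_width: 0.998
```

```bash
python3 - <<'E'
from plan import *
s,p,Ro=cur();print(s['time'],p,s['contact_force'].round(1),s['joint_pos'].round(2),s['gripper_width'])
rows([((.58,-.14,.41),ori(-.1,-2,-1)),((.50,-.31,.32),ori(-.14,30,-1))])
snap("side","s10",(200,60,360,240),3.3)
E
```

```text
10.4833 [0.69212902 0.04657991 0.43993999] [-0.8  0.1  0.9] [-0.05  0.52  0.77  0.02  2.35  1.62] 0.9981325521835054
{'x': 2.9, 'y': 7.81, 'z': 2.79, 'ax': 0.17, 'ay': 5.35, 'az': -0.06} rows>=5.3
{'x': 7.32, 'y': 14.86, 'z': 3.35, 'ax': 0.66, 'ay': 11.74, 'az': -0.0} rows>=10.1
```

View pics/s10.png

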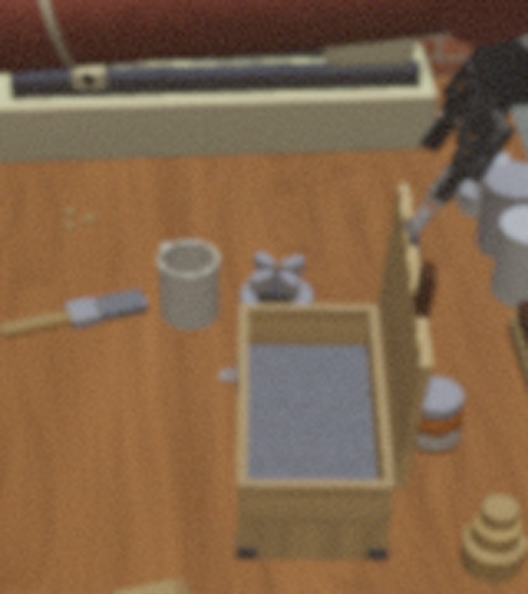

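Lid stands open with the hasp clear. Now to the rack.

drive_tool --series '[{"x": 0.6, "y": 1.5, "z": 0.5, "ax": 0, "ay": 1.1, "az": 0}, {"x": 1.2, "y": 3, "z": 1, "ax": 0, "ay": 2.2, "az": 0}, {"x": 1.8, "y": 4.5, "z": 1.5, "ax": 0.1, "ay": 3.3, "az": 0}, {"x": 2.4, "y": 6, "z": 2.1, "ax": 0.2, "ay": 4.4, "az": 0}, {"x": 2.9, "y": 7.5, "z": 2.8, "ax": 0.2, "ay": 5.5, "az": 0}]'

```text
time: 10.95
tool_pos: [0.5807, -0.129, 0.4014]
tool_rot: [0.034, -0.692, 0.037, 0.72]
contact_force: [0.5, -0.5, 0.4]
gripper_width: 1.0
```

```bash
python3 - <<'E'
from plan import *
s,p,Ro=cur();print(s['time'],p,s['joint_pos'].round(2))
rows([((.47,-.34,.27),ori(-.14,30,-1))])
E
```

```text
10.95 [ 0.58068803 -0.12896157  0.40136148] [-0.34 -0.04  1.43 -0.02  1.79  1.33]
{'x': 5.44, 'y': 8.81, 'z': 3.35, 'ax': 0.46, 'ay': 6.44, 'az': 0.04} rows>=6.5
```

drive_tool --series '[{"x": 0.8, "y": 1.4, "z": 0.5, "ax": 0, "ay": 1.1, "az": 0}, {"x": 1.6, "y": 2.8, "z": 1, "ax": 0.1, "ay": 2.2, "az": 0}, {"x": 2.4, "y": 4.2, "z": 1.5, "ax": 0.2, "ay": 3.3, "az": 0}, {"x": 3.2, "y": 5.6, "z": 2, "ax": 0.3, "ay": 4.4, "az": 0}, {"x": 4, "y": 7, "z": 2.6, "ax": 0.4, "ay": 5.5, "az": 0}]'

```text
time: 11.37
tool_pos: [0.4963, -0.2937, 0.3074]
tool_rot: [-0.036, 0.844, -0.057, -0.533]
contact_force: [1.3, 0.4, -0.6]
gripper_width: 1.0
```

drive_tool --series '[{"x": 0.7, "y": 0.9, "z": 0.4, "ax": 0, "ay": 0.5, "az": 0}, {"x": 1.1, "y": 1.8, "z": 0.8, "ax": 0, "ay": 0.9, "az": 0}, {"x": 1.1, "y": 1.8, "z": 0.8, "ax": 0, "ay": 0.9, "az": 0}, {"x": 1.1, "y": 1.8, "z": 0.8, "ax": 0, "ay": 0.9, "az": 0}]'

```text
time: 11.7
tool_pos: [0.4838, -0.3366, 0.2724]
tool_rot: [-0.037, 0.862, -0.058, -0.502]
contact_force: [0.2, 0.0, -0.1]
gripper_width: 1.002
```

```bash
python3 - <<'E'
from plan import *
s,p,Ro=cur();print(s['time'],p,s['joint_pos'].round(2),s['joint_vel'].round(2),Ro.as_matrix()[:,0])
snap("wrist","w11")
E
```

```text
11.7 [ 0.48383167 -0.33664697  0.27235994] [-0.9  -0.33  1.95  0.38  1.16  0.72] [ 0.05 -0.01 -0.06  0.   -0.    0.01] [ 0.48901898 -0.06278809 -0.8700104 ]
```

View pics/w11.png

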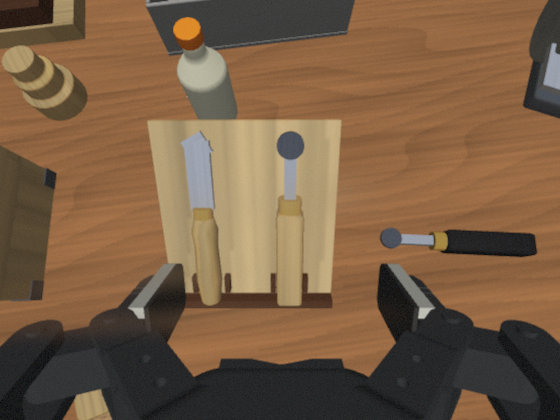

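```bash
python3 - <<'E'
import cv2
a=cv2.imread('pics/w11.png')[110:320,230:360];cv2.imwrite('pics/w11c.png',cv2.resize(a,None,fx=2.8,fy=2.8,interpolation=cv2.INTER_CUBIC))
E
```

```text
(no output)
```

View pics/w11c.png

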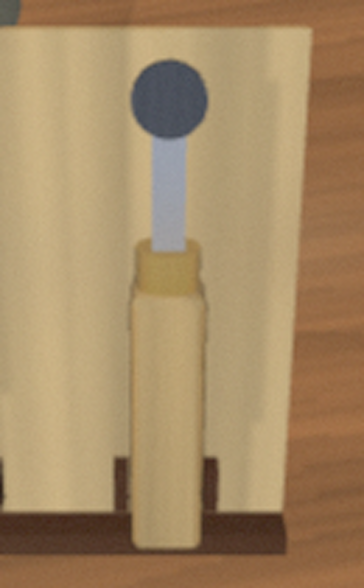

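```bash
cat > tool.py <<'E'
from plan import *
def toolpt(v,l):
    o=ori(v[3],35,1).as_matrix() # x col=-normal... build explicit
    c,s=np.cos(v[3]),np.sin(v[3]);P=np.radians(35)
    x=np.array([np.cos(P)*c,np.cos(P)*s,np.sin(P)]);y=np.array([-s,c,0]);z=np.cross(x,y)
    return v[:3]+l[0]*x+l[1]*y+l[2]*z
E
python3 - <<'E'
from tool import *
load("w11")
g=lambda x,y:(230+x/2.8,110+y/2.8)
obs=[("w11",(.025,.014,.014),g(132,292)),("w11",(.025,-.014,.014),g(205,292)),("w11",(-.085,.014,.014),g(133,545)),("w11",(-.085,-.014,.014),g(200,545)),("w11",(.094,0,0),g(169,99)),
("side",(.094,0,0),(312.8,277.1)),("scene",(.094,0,0),(208.8,159.2))]
f=lambda v:np.concatenate([proj(c,toolpt(v,l))[0]-np.array(uv) for c,l,uv in obs])
r=least_squares(f,[.53,-.35,.1,-.14],loss='soft_l1');print(r.x,f(r.x).reshape(-1,2).round(1).tolist())
r2=least_squares(lambda v:f(v)[:10],[.53,-.35,.1,-.14]);print(r2.x,r2.fun.reshape(-1,2).round(1).tolist())
v=r.x;np.save("tool.npy",v)
for lift in (.08,):
  o=ori(v[3],35,-1);n=-o.as_matrix()[:,0]
  q=sensors.state()['joint_pos']
  for k in (.08,.008):
    p=toolpt(v,(0,0,0))+n*(k)-n*.019; rr=kin.ik(p,o,q);show(*rr,p);rows([(p,o)])
E
```

```text
[ 0.53554917 -0.35186105  0.08576182 -0.13677889] [[-0.9, 0.5], [0.7, 0.4], [-0.4, 0.3], [0.4, 0.3], [-0.2, -1.8], [0.8, 1.5], [-1.2, 1.5]]
[ 0.53617773 -0.35211024  0.08175422 -0.13800513] [[-0.7, 0.7], [0.6, 0.7], [-0.3, -0.4], [0.3, -0.4], [0.0, -0.6]]
[ 0.50088778 -0.34709032  0.1357301 ] [-0.92 -0.19  2.1   0.56  0.86  0.49] err 0.0mm 0.0deg
{'x': 5.16, 'y': 0.36, 'z': 2.15, 'ax': -0.01, 'ay': 1.06, 'az': 0.04} rows>=3.4
[ 0.54179958 -0.35272135  0.07675115] [-0.86 -0.02  2.05  0.61  0.72  0.46] err 0.0mm 0.0deg
{'x': 8.03, 'y': 0.37, 'z': 1.89, 'ax': -0.01, 'ay': 1.06, 'az': 0.04} rows>=4.9
```

drive_tool --series '[{"x": 1.2, "y": 0.1, "z": 0.5, "ax": 0, "ay": 0.3, "az": 0}, {"x": 2.4, "y": 0.2, "z": 1, "ax": 0, "ay": 0.6, "az": 0}, {"x": 3.6, "y": 0.3, "z": 1.5, "ax": 0, "ay": 1, "az": 0}, {"x": 5.1, "y": 0.4, "z": 2.1, "ax": 0, "ay": 1.1, "az": 0}, {"x": 5.1, "y": 0.4, "z": 2.1, "ax": 0, "ay": 1.1, "az": 0}]'

```text
time: 12.17
tool_pos: [0.4998, -0.3436, 0.1291]
tool_rot: [-0.035, 0.884, -0.055, -0.463]
contact_force: [-0.5, 0.2, -2.1]
gripper_width: 1.002
```

drive_tool --series '[{"x": 0, "y": 0, "z": 0, "ax": 0, "ay": 0, "az": 0}]'

```text
time: 12.25
tool_pos: [0.5021, -0.3466, 0.1368]
tool_rot: [-0.033, 0.886, -0.057, -0.46]
contact_force: [-0.6, 0.2, 0.7]
gripper_width: 0.997
```

```bash
python3 - <<'E'
from tool import *
v=np.load("tool.npy");v[2]=.0845
s,p,Ro=cur();print(s['time'],p,Ro.as_matrix()[:,0])
snap("wrist","w12")
o=ori(v[3],35,-1);n=-o.as_matrix()[:,0]
for k in (.01,): rows([(v[:3]+n*(k-.019),o)])
print(proj("w12",np.array([toolpt(v,(.025,.014,.014)),toolpt(v,(.025,-.014,.014)),toolpt(v,(-.085,.014,.014)),toolpt(v,(-.085,-.014,.014))])).round(0).tolist())
E
```

```text
12.25 [ 0.50213121 -0.34664214  0.1367965 ] [ 0.57047736 -0.07178342 -0.81817035]
{'x': 2.93, 'y': -0.03, 'z': 0.24, 'ax': 0.03, 'ay': -0.07, 'az': 0.03} rows>=1.8
[[260.0, 201.0], [306.0, 201.0], [263.0, 355.0], [303.0, 355.0]]
```

View pics/w12.png

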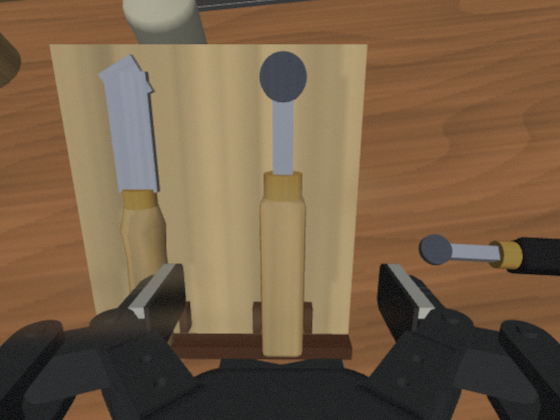

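drive_tool --hand 0.75 --series '[{"x": 1, "y": 0, "z": 0.1, "ax": 0, "ay": 0, "az": 0}, {"x": 2, "y": 0, "z": 0.2, "ax": 0, "ay": 0, "az": 0}, {"x": 2.9, "y": 0, "z": 0.2, "ax": 0, "ay": 0, "az": 0}, {"x": 2.9, "y": 0, "z": 0.2, "ax": 0, "ay": 0, "az": 0}, {"x": 2.9, "y": 0, "z": 0.2, "ax": 0, "ay": 0, "az": 0}]'

```text
time: 12.72
tool_pos: [0.5412, -0.3545, 0.0796]
tool_rot: [-0.03, 0.887, -0.059, -0.457]
contact_force: [0.1, 0.2, 0.5]
gripper_width: 0.752
```

drive_tool --hand 0.2 --series '[{"x": 0, "y": 0, "z": 0, "ax": 0, "ay": 0, "az": 0}, {"x": 0, "y": 0, "z": 0, "ax": 0, "ay": 0, "az": 0}, {"x": 0, "y": 0, "z": 0, "ax": 0, "ay": 0, "az": 0}, {"x": 0, "y": 0, "z": 0, "ax": 0, "ay": 0, "az": 0}, {"x": 0, "y": 0, "z": 0, "ax": 0, "ay": 0, "az": 0}]'

```text
time: 13.13
tool_pos: [0.54, -0.3545, 0.0795]
tool_rot: [-0.031, 0.887, -0.06, -0.457]
contact_force: [-4.8, 4.2, 9.2]
gripper_width: 0.322
```

```bash
python3 - <<'E'
from tool import *
s,p,Ro=cur();print(s['time'],p,Ro.as_matrix()[:,0],s['contact_force'],s['gripper_width'],s['joint_pos'].round(2))
snap("wrist","w13")
E
```

```text
13.1333 [ 0.54001946 -0.35450271  0.07954832] [ 0.57505494 -0.07804685 -0.81438351] [-4.79019427  4.17396977  9.23201055] 0.32224733747168316 [-0.87 -0.01  2.04  0.63  0.72  0.44]
```

View pics/w13.png

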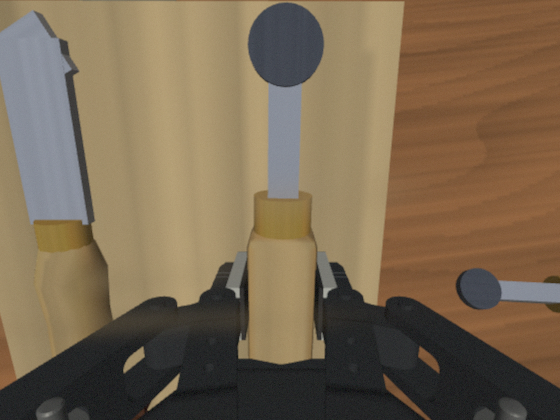

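drive_tool --series '[{"x": -0.6, "y": 0, "z": 0, "ax": 0, "ay": 0, "az": 0}, {"x": -1.4, "y": 0, "z": 0, "ax": 0, "ay": 0, "az": 0}, {"x": -2.6, "y": 0, "z": 0, "ax": 0, "ay": 0, "az": 0}, {"x": -4, "y": 0, "z": 0, "ax": 0, "ay": 0, "az": 0}, {"x": -5.2, "y": 0, "z": 0, "ax": 0, "ay": 0, "az": 0}]'

```text
time: 13.6
tool_pos: [0.4631, -0.3429, 0.183]
tool_rot: [-0.031, 0.886, -0.059, -0.459]
contact_force: [-0.2, -1.0, -3.5]
gripper_width: 0.316
```

```bash
python3 - <<'E'
from tool import *
v=np.load("tool.npy");p0=np.array([.54002,-.3545,.07955]);n=-ori(v[3],35,-1).as_matrix()[:,0]
for z in (.0818,.0858): print("tcp below centreline", -(p0-np.r_[v[:2],z])@n, "along", (p0-np.r_[v[:2],z])@(toolpt(v,(1,0,0))-v[:3]))
s,p,Ro=cur();print(s['time'],p,s['contact_force'],s['gripper_width'])
snap("wrist","w14")
ps=1.49
q=s['joint_pos']
prev=(p,Ro)
for a,o in [((.50,-.25,.30),ori(.4,15,-1)),((.55,-.05,.30),ori(1.0,0,-1)),(ch(-.005,-.011,.25),ori(ps,0,-1)),(ch(-.005,-.011,.07),ori(ps,0,-1))]:
    r=kin.ik(np.array(a),o,q);q=r[0];show(*r,a); rows([(a,o)],start=prev);prev=(np.array(a),o)
E
```

```text
tcp below centreline 0.004589895996981626 along 0.0026322955290954456
tcp below centreline 0.007866504174137597 along 0.00033798978369125937
13.6 [ 0.46314299 -0.3429145   0.18296141] [-0.18992375 -0.97175081 -3.50544428] 0.31615859538246116
(0.5, -0.25, 0.3) [-0.72 -0.24  1.79  0.24  1.48  0.45] err 0.0mm 0.0deg
{'x': -3.27, 'y': -3.89, 'z': -3.48, 'ax': -5.58, 'ay': -3.94, 'az': -2.6} rows>=5.1
(0.55, -0.05, 0.3) [-0.23 -0.15  1.7   0.    1.6   0.35] err 0.0mm 0.0deg
{'x': 1.28, 'y': -6.59, 'z': -4.79, 'ax': -6.84, 'ay': -2.91, 'az': -0.9} rows>=5.2
[0.60012637 0.11444062 0.25      ] [0.07 0.01 1.63 0.   1.51 0.15] err 0.0mm 0.0deg
{'x': 2.0, 'y': -1.87, 'z': -6.62, 'ax': -5.61, 'ay': 0.0, 'az': 0.0} rows>=4.3
[0.60012637 0.11444062 0.07      ] [ 0.07  0.16  1.78 -0.    1.2   0.15] err 0.0mm 0.0deg
{'x': 7.2, 'y': 0.0, 'z': 0.0, 'ax': 0.0, 'ay': 0.0, 'az': 0.0} rows>=4.3
```

View pics/w14.png

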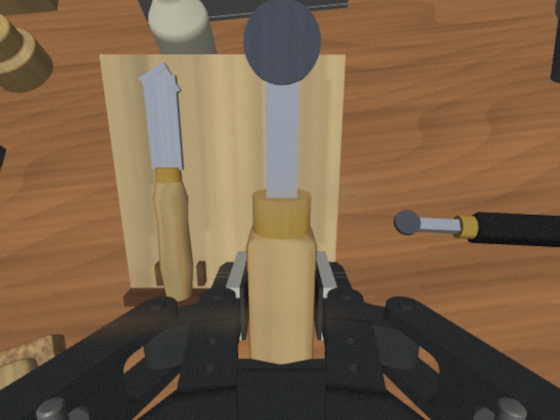

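drive_tool --series '[{"x": -1.1, "y": -0.4, "z": -0.9, "ax": -0.6, "ay": -0.6, "az": -0.3}, {"x": -1.9, "y": -1.2, "z": -1.6, "ax": -1.8, "ay": -1.4, "az": -0.8}, {"x": -2.5, "y": -2.1, "z": -2.3, "ax": -3, "ay": -2.2, "az": -1.4}, {"x": -3, "y": -3, "z": -2.9, "ax": -4.2, "ay": -3, "az": -1.9}, {"x": -3.3, "y": -3.9, "z": -3.5, "ax": -5.4, "ay": -3.8, "az": -2.5}]'

```text
time: 14.07
tool_pos: [0.5008, -0.2502, 0.3032]
tool_rot: [0.11, 0.791, 0.137, -0.586]
contact_force: [0.7, -0.4, -3.9]
gripper_width: 0.315
```

```bash
python3 - <<'E'
from tool import *
s,p,Ro=cur();print(s['time'],p,s['contact_force'],s['gripper_width'])
rows([((.55,-.05,.30),ori(1.0,0,-1))])
E
```

```text
14.0667 [ 0.50083435 -0.2501657   0.30324633] [ 0.67502256 -0.44703596 -3.92383001] 0.31464520525971396
{'x': 1.37, 'y': -6.84, 'z': -4.4, 'ax': -7.35, 'ay': -3.19, 'az': -1.23} rows>=5.7
```

drive_tool --series '[{"x": 0.2, "y": -1.3, "z": -0.8, "ax": -1.3, "ay": -0.5, "az": -0.2}, {"x": 0.5, "y": -2.6, "z": -1.6, "ax": -2.6, "ay": -1.1, "az": -0.4}, {"x": 0.8, "y": -3.9, "z": -2.5, "ax": -3.9, "ay": -1.7, "az": -0.6}, {"x": 1.1, "y": -5.2, "z": -3.4, "ax": -5.2, "ay": -2.3, "az": -0.9}, {"x": 1.4, "y": -6.5, "z": -4.3, "ax": -6.5, "ay": -2.9, "az": -1.1}]'

```text
time: 14.48
tool_pos: [0.5517, -0.0577, 0.2966]
tool_rot: [0.312, 0.644, 0.316, -0.622]
contact_force: [1.2, -0.7, -4.2]
gripper_width: 0.316
```

```bash
python3 - <<'E'
from tool import *
s,p,Ro=cur();print(s['time'],p,s['contact_force'],s['gripper_width'])
rows([(ch(-.006,-.011,.25),ori(1.49,0,-1))])
E
```

```text
14.4833 [ 0.55169133 -0.05767021  0.29663889] [ 1.19150791 -0.69568376 -4.19587126] 0.3162840765196049
{'x': 2.04, 'y': -2.67, 'z': -6.58, 'ax': -6.51, 'ay': -0.3, 'az': -0.19} rows>=4.6
```

drive_tool --series '[{"x": 0.3, "y": -0.5, "z": -1.3, "ax": -1.3, "ay": 0, "az": 0}, {"x": 0.7, "y": -1, "z": -2.6, "ax": -2.6, "ay": -0.1, "az": 0}, {"x": 1.2, "y": -1.6, "z": -3.9, "ax": -3.9, "ay": -0.2, "az": -0.1}, {"x": 1.6, "y": -2.2, "z": -5.2, "ax": -5.2, "ay": -0.3, "az": -0.2}, {"x": 2, "y": -2.7, "z": -6.6, "ax": -6.5, "ay": -0.3, "az": -0.2}]'

```text
time: 14.9
tool_pos: [0.5993, 0.1155, 0.2503]
tool_rot: [0.479, 0.52, 0.48, -0.519]
contact_force: [0.6, 0.3, -3.1]
gripper_width: 0.315
```

drive_tool --series '[{"x": 0, "y": 0, "z": 0, "ax": 0, "ay": 0, "az": 0}, {"x": 0, "y": 0, "z": 0, "ax": 0, "ay": 0, "az": 0}]'

```text
time: 15.07
tool_pos: [0.599, 0.1155, 0.2496]
tool_rot: [0.478, 0.52, 0.48, -0.52]
contact_force: [0.7, 0.1, -3.5]
gripper_width: 0.317
```

```bash
python3 - <<'E'
from tool import *
s,p,Ro=cur();print(s['time'],p,s['contact_force'],s['gripper_width'],Ro.as_matrix().round(3).tolist())
rows([(ch(-.006,-.011,.10),ori(1.49,0,-1))])
snap("wrist","w15");snap("side","s15",(200,60,360,240),3.3)
E
```

```text
15.0667 [0.5990267  0.11553967 0.24958723] [ 0.73751361  0.14882679 -3.51339645] 0.31743219560298985 [[-0.002, 0.997, -0.083], [0.002, -0.083, -0.997], [-1.0, -0.002, -0.002]]
{'x': 5.98, 'y': 0.02, 'z': 0.05, 'ax': -0.03, 'ay': -0.02, 'az': 0.02} rows>=3.6
```

View pics/w15.png

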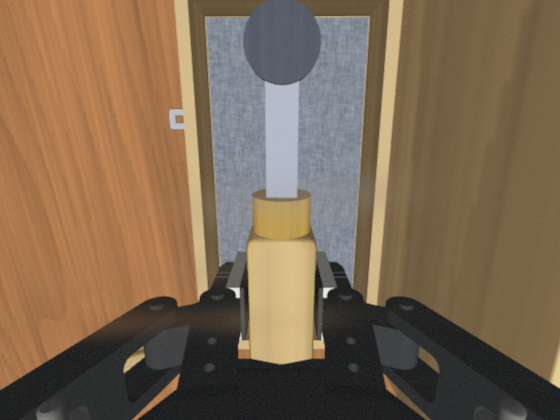

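View pics/s15.png

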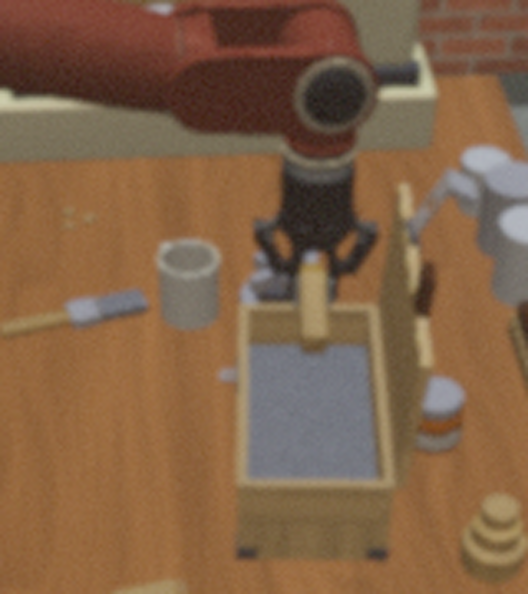

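drive_tool --series '[{"x": 1.4, "y": 0, "z": 0, "ax": 0, "ay": 0, "az": 0}, {"x": 2.8, "y": 0, "z": 0, "ax": 0, "ay": 0, "az": 0}, {"x": 4.2, "y": 0, "z": 0, "ax": 0, "ay": 0, "az": 0}, {"x": 5.6, "y": 0, "z": 0, "ax": 0, "ay": 0, "az": 0}, {"x": 6.5, "y": 0, "z": 0, "ax": 0, "ay": 0, "az": 0}]'

```text
time: 15.58
tool_pos: [0.5982, 0.1124, 0.0856]
tool_rot: [-0.476, -0.522, -0.478, 0.522]
contact_force: [0.7, -1.3, -5.6]
gripper_width: 0.318
```

drive_tool --series '[{"x": 0, "y": 0, "z": 0, "ax": 0, "ay": 0, "az": 0}, {"x": 0.2, "y": 0, "z": 0, "ax": 0, "ay": 0, "az": 0}, {"x": 0.3, "y": 0, "z": 0, "ax": 0, "ay": 0, "az": 0}, {"x": 0.3, "y": 0, "z": 0, "ax": 0, "ay": 0, "az": 0}]'

```text
time: 15.92
tool_pos: [0.6019, 0.1139, 0.0839]
tool_rot: [0.478, 0.523, 0.477, -0.519]
contact_force: [0.4, 0.4, -3.0]
gripper_width: 0.315
```

drive_tool --series '[{"x": 0.2, "y": 0, "z": 0, "ax": 0, "ay": 0, "az": 0}, {"x": 0.4, "y": 0, "z": 0, "ax": 0, "ay": 0, "az": 0}, {"x": 0.5, "y": 0, "z": 0, "ax": 0, "ay": 0, "az": 0}, {"x": 0.5, "y": 0, "z": 0, "ax": 0, "ay": 0, "az": 0}]'

```text
time: 16.25
tool_pos: [0.5997, 0.1144, 0.0683]
tool_rot: [0.477, 0.522, 0.479, -0.52]
contact_force: [-0.3, -0.5, -3.9]
gripper_width: 0.313
```

drive_tool --series '[{"x": 0.05, "y": 0, "z": 0, "ax": 0, "ay": 0, "az": 0}, {"x": 0.1, "y": 0, "z": 0, "ax": 0, "ay": 0, "az": 0}, {"x": 0.1, "y": 0, "z": 0, "ax": 0, "ay": 0, "az": 0}]'

```text
time: 16.5
tool_pos: [0.6002, 0.1144, 0.0662]
tool_rot: [0.478, 0.522, 0.479, -0.52]
contact_force: [-0.5, 0.2, -4.1]
gripper_width: 0.315
```

drive_tool --series '[{"x": 0.05, "y": 0, "z": 0, "ax": 0, "ay": 0, "az": 0}, {"x": 0.1, "y": 0, "z": 0, "ax": 0, "ay": 0, "az": 0}, {"x": 0.1, "y": 0, "z": 0, "ax": 0, "ay": 0, "az": 0}]'

```text
time: 16.75
tool_pos: [0.6001, 0.1144, 0.0636]
tool_rot: [0.478, 0.522, 0.479, -0.52]
contact_force: [0.1, 0.1, -3.6]
gripper_width: 0.319
```

```bash
python3 - <<'E'
from tool import *
s,p,Ro=cur();print(p,s['contact_force'])
snap("side","s16",(255,130,335,230),6)
E
```

```text
[0.60007924 0.11441466 0.06361351] [ 0.11157195  0.09710564 -3.59640583]
```

View pics/s16.png

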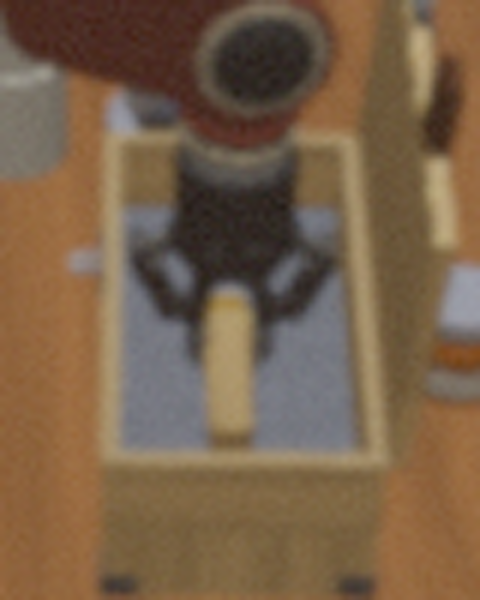

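drive_tool --series '[{"x": 0.05, "y": 0, "z": 0, "ax": 0, "ay": 0, "az": 0}, {"x": 0.05, "y": 0, "z": 0, "ax": 0, "ay": 0, "az": 0}, {"x": 0.05, "y": 0, "z": 0, "ax": 0, "ay": 0, "az": 0}]'

```text
time: 17.05
tool_pos: [0.6005, 0.1145, 0.0632]
tool_rot: [0.478, 0.522, 0.478, -0.52]
contact_force: [-0.5, 0.9, -0.6]
gripper_width: 0.313
```

drive_tool --series '[{"x": 0.05, "y": 0, "z": 0, "ax": 0, "ay": 0, "az": 0}, {"x": 0.05, "y": 0, "z": 0, "ax": 0, "ay": 0, "az": 0}, {"x": 0.05, "y": 0, "z": 0, "ax": 0, "ay": 0, "az": 0}]'

```text
time: 17.3
tool_pos: [0.6007, 0.1147, 0.0623]
tool_rot: [0.478, 0.522, 0.478, -0.52]
contact_force: [-2.1, 2.2, 3.8]
gripper_width: 0.32
```

drive_tool --hand 0.5 --series '[{"x": 0, "y": 0, "z": 0, "ax": 0, "ay": 0, "az": 0}, {"x": 0, "y": 0, "z": 0, "ax": 0, "ay": 0, "az": 0}, {"x": 0, "y": 0, "z": 0, "ax": 0, "ay": 0, "az": 0}, {"x": 0, "y": 0, "z": 0, "ax": 0, "ay": 0, "az": 0}]'

```text
time: 17.63
tool_pos: [0.6004, 0.1143, 0.0613]
tool_rot: [0.478, 0.522, 0.478, -0.52]
contact_force: [-0.3, 0.1, 0.2]
gripper_width: 0.503
```

drive_tool --series '[{"x": -0.6, "y": 0, "z": 0, "ax": 0, "ay": 0, "az": 0}, {"x": -1.8, "y": 0, "z": 0, "ax": 0, "ay": 0, "az": 0}, {"x": -3.2, "y": 0, "z": 0, "ax": 0, "ay": 0, "az": 0}, {"x": -4.8, "y": 0, "z": 0, "ax": 0, "ay": 0, "az": 0}, {"x": -6.4, "y": 0, "z": 0, "ax": 0, "ay": 0, "az": 0}]'

```text
time: 18.05
tool_pos: [0.5995, 0.1138, 0.2223]
tool_rot: [0.477, 0.522, 0.479, -0.52]
contact_force: [1.0, -0.1, 0.6]
gripper_width: 0.501
```

```bash
python3 - <<'E'
from tool import *
s,p,Ro=cur();print(s['time'],p,s['contact_force'],s['gripper_width'])
snap("wrist","w17");snap("side","s17",(255,130,335,230),6)
E
```

```text
18.05 [0.59949046 0.11384288 0.22227676] [ 0.9559062  -0.11697496  0.56503483] 0.5006833469238393
```

View pics/w17.png

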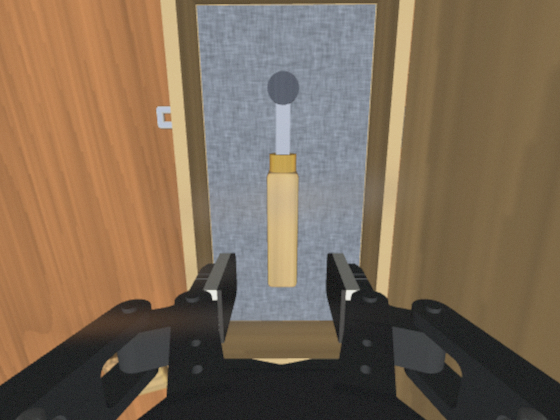

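View pics/s17.png

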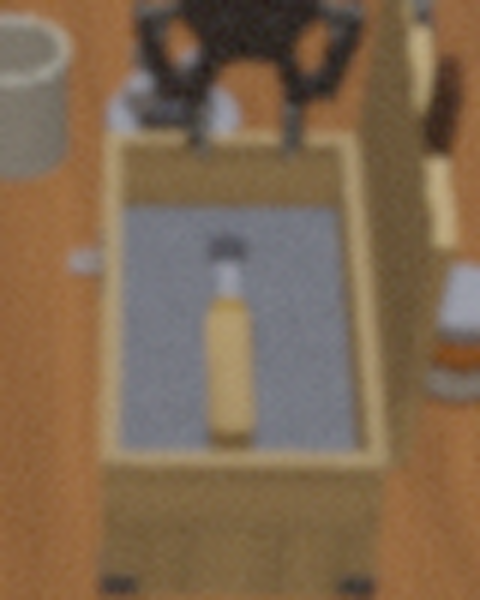

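```bash
python3 - <<'E'
from tool import *
s,p,Ro=cur();q=s['joint_pos']
prev=(p,Ro);oB=R.from_quat([-.509,.022,.86,.036]);oG=R.from_quat([-.295,.013,.955,.04])
for a,o in [((.58,.08,.42),ori(.8,0,-1)),((.62,.045,.46),ori(psi,-5,-1)),((.692,.0475,.44),oB),((.6925,.0475,.302),oG)]:
    r=kin.ik(np.array(a),o,q);q=r[0];show(*r,a); rows([(a,o)],start=prev);prev=(np.array(a),o)
E
```

```text
(0.58, 0.08, 0.42) [ 0.01 -0.08  1.43  0.    1.79  0.78] err 0.0mm 0.0deg
{'x': -7.56, 'y': -0.73, 'z': 1.41, 'ax': 7.85, 'ay': -0.12, 'az': -0.17} rows>=5.5
(0.62, 0.045, 0.46) [-0.05  0.08  1.21  0.    1.94  1.6 ] err 0.0mm 0.0deg
{'x': -1.6, 'y': 2.12, 'z': -0.11, 'ax': 10.09, 'ay': -0.93, 'az': -0.44} rows>=7.1
(0.692, 0.0475, 0.44) [-0.05  0.54  0.74  0.02  2.36  1.62] err 0.0mm 0.0deg
{'x': 0.55, 'y': -0.33, 'z': -2.92, 'ax': 0.04, 'ay': -4.75, 'az': 0.0} rows>=3.3
(0.6925, 0.0475, 0.302) [-0.05  0.82  0.71  0.05  2.58  1.64] err 0.0mm 0.0deg
{'x': 4.83, 'y': -0.01, 'z': -2.67, 'ax': -0.0, 'ay': -5.38, 'az': 0.0} rows>=3.8
```

drive_tool --hand 1.0 --series '[{"x": -1.5, "y": -0.1, "z": 0.3, "ax": 1.3, "ay": 0, "az": 0}, {"x": -3, "y": -0.3, "z": 0.6, "ax": 2.6, "ay": 0, "az": 0}, {"x": -4.5, "y": -0.4, "z": 0.9, "ax": 4, "ay": 0, "az": 0}, {"x": -6, "y": -0.6, "z": 1.2, "ax": 5.4, "ay": -0.1, "az": 0}, {"x": -7.5, "y": -0.7, "z": 1.4, "ax": 6.8, "ay": -0.1, "az": 0}]'

```text
time: 18.57
tool_pos: [0.5789, 0.0796, 0.4101]
tool_rot: [-0.304, -0.637, -0.301, 0.641]
contact_force: [0.8, -1.1, 0.7]
gripper_width: 1.004
```

```bash
python3 - <<'E'
from tool import *
s,p,Ro=cur();print(s['time'],p)
rows([((.62,.045,.46),ori(psi,-5,-1))])
E
```

```text
18.5667 [0.57885192 0.07963256 0.4101373 ]
{'x': -1.99, 'y': 2.15, 'z': 0.04, 'ax': 11.06, 'ay': -0.87, 'az': -0.54} rows>=7.8
```

drive_tool --series '[{"x": -0.4, "y": 0.4, "z": 0, "ax": 1.3, "ay": 0, "az": 0}, {"x": -0.8, "y": 0.8, "z": 0, "ax": 2.6, "ay": -0.1, "az": -0.1}, {"x": -1.2, "y": 1.2, "z": 0, "ax": 3.9, "ay": -0.2, "az": -0.2}, {"x": -1.6, "y": 1.6, "z": 0, "ax": 5.2, "ay": -0.4, "az": -0.3}, {"x": -2, "y": 2.1, "z": 0, "ax": 6.5, "ay": -0.5, "az": -0.3}]'

```text
time: 18.98
tool_pos: [0.6209, 0.0471, 0.4587]
tool_rot: [-0.112, -0.679, -0.112, 0.717]
contact_force: [0.1, -0.4, 0.1]
gripper_width: 0.995
```

```bash
python3 - <<'E'
from tool import *
s,p,Ro=cur();print(s['time'],p)
oB=R.from_quat([-.509,.022,.86,.036])
rows([((.63,.0475,.46),ori(psi,-5,-1)),((.692,.0475,.44),oB)])
E
```

```text
18.9833 [0.62085021 0.04708615 0.45873587]
{'x': -0.07, 'y': 0.1, 'z': -0.35, 'ax': 4.57, 'ay': -0.37, 'az': -0.23} rows>=3.2
{'x': 0.6, 'y': 0.88, 'z': -2.74, 'ax': 4.5, 'ay': -5.06, 'az': -1.17} rows>=4.8
```

drive_tool --series '[{"x": 0.1, "y": 0.2, "z": -0.5, "ax": 0.9, "ay": -1, "az": -0.2}, {"x": 0.2, "y": 0.4, "z": -1.1, "ax": 1.8, "ay": -2, "az": -0.5}, {"x": 0.3, "y": 0.6, "z": -1.7, "ax": 2.7, "ay": -3, "az": -0.7}, {"x": 0.5, "y": 0.8, "z": -2.3, "ax": 3.6, "ay": -4, "az": -0.9}, {"x": 0.6, "y": 0.9, "z": -2.7, "ax": 4.5, "ay": -5, "az": -1.2}]'

```text
time: 19.4
tool_pos: [0.6919, 0.0477, 0.4385]
tool_rot: [0.036, -0.509, 0.02, 0.86]
contact_force: [-0.2, 0.7, -0.5]
gripper_width: 1.0
```

drive_tool --series '[{"x": 0, "y": 0, "z": 0, "ax": 0, "ay": 0, "az": 0}, {"x": 0, "y": 0, "z": 0, "ax": 0, "ay": 0, "az": 0}]'

```text
time: 19.57
tool_pos: [0.6922, 0.0468, 0.4342]
tool_rot: [0.035, -0.508, 0.019, 0.86]
contact_force: [0.0, -0.0, 0.4]
gripper_width: 0.999
```

```bash
python3 - <<'E'
from tool import *
s,p,Ro=cur();print(s['time'],p)
oG=R.from_quat([-.295,.013,.955,.04])
rows([((.6925,.0475,.302),oG)])
snap("wrist","w18");print(proj("w18",np.array([ch(.085+.0173,-.087,.118+.22),ch(.085+.0173,-.053,.118+.22)])))
E
```

```text
19.5667 [0.6921565  0.04679268 0.4342416 ]
{'x': 4.63, 'y': -0.01, 'z': -2.56, 'ax': 0.07, 'ay': -5.36, 'az': -0.0} rows>=3.7
[[305.98688865 142.07140912]
 [255.40505355 141.95440526]]
```

View pics/w18.png

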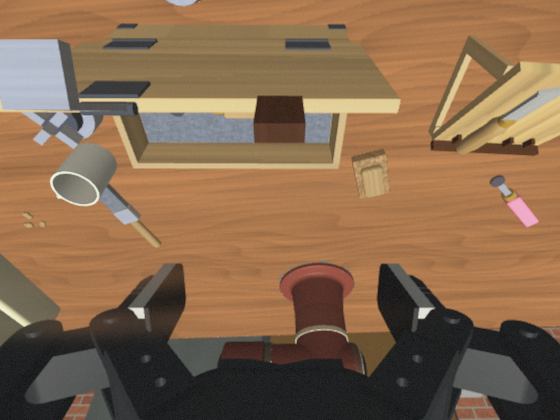

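drive_tool --series '[{"x": 0.8, "y": 0, "z": -0.3, "ax": 0, "ay": -1.2, "az": 0}, {"x": 1.8, "y": 0, "z": -0.8, "ax": 0, "ay": -2.4, "az": 0}, {"x": 2.9, "y": 0, "z": -1.4, "ax": 0, "ay": -3.6, "az": 0}, {"x": 3.8, "y": 0, "z": -2, "ax": 0, "ay": -4.6, "az": 0}, {"x": 4.6, "y": 0, "z": -2.5, "ax": 0, "ay": -5.3, "az": 0}]'

```text
time: 20.03
tool_pos: [0.6901, 0.048, 0.3098]
tool_rot: [0.038, -0.301, 0.01, 0.953]
contact_force: [1.3, 0.7, -0.9]
gripper_width: 1.0
```

drive_tool --series '[{"x": 0, "y": 0, "z": 0, "ax": 0, "ay": 0, "az": 0}, {"x": 0, "y": 0, "z": 0, "ax": 0, "ay": 0, "az": 0}]'

```text
time: 20.2
tool_pos: [0.69, 0.048, 0.3093]
tool_rot: [0.038, -0.301, 0.01, 0.953]
contact_force: [0.3, -0.3, 0.5]
gripper_width: 1.002
```

```bash
python3 - <<'E'
from tool import *
s,p,Ro=cur();print(s['time'],p,s['contact_force'],s['joint_pos'].round(2))
oG=R.from_quat([-.295,.013,.955,.04])
rows([((.6925,.0475,.302),oG)])
snap("wrist","w19")
E
```

```text
20.2 [0.69002855 0.04801324 0.30934754] [ 0.288878   -0.32122318  0.51289723] [-0.05  0.79  0.74  0.05  2.57  1.63]
{'x': 0.09, 'y': 0.01, 'z': -0.3, 'ax': 0.07, 'ay': -0.13, 'az': -0.02} rows>=0.2
```

View pics/w19.png

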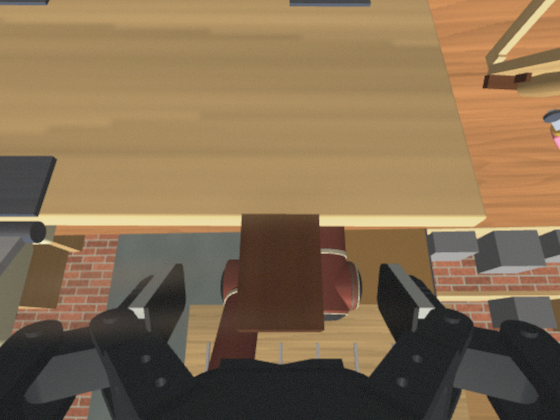

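Tongue is centred between the pads at (281,270). Gripping.

drive_tool --hand 0.3 --series '[{"x": 0, "y": 0, "z": -0.2, "ax": 0, "ay": 0, "az": 0}, {"x": 0, "y": 0, "z": -0.2, "ax": 0, "ay": 0, "az": 0}, {"x": 0, "y": 0, "z": -0.2, "ax": 0, "ay": 0, "az": 0}, {"x": 0, "y": 0, "z": -0.2, "ax": 0, "ay": 0, "az": 0}, {"x": 0, "y": 0, "z": -0.2, "ax": 0, "ay": 0, "az": 0}]'

```text
time: 20.67
tool_pos: [0.6936, 0.0482, 0.3076]
tool_rot: [0.038, -0.302, 0.01, 0.952]
contact_force: [1.4, 5.4, 5.5]
gripper_width: 0.384
```

```bash
python3 - <<'E'
from plan import *
s,p,Ro=cur();print(s['time'],p,s['contact_force'].round(1),s['gripper_width'])
h=ch(.085,0,.118); ax=np.array([-np.sin(CH[2]),np.cos(CH[2]),0])
h=h+ax*np.dot(p-h,ax); print("r",np.linalg.norm(p-h))
T=[]
for th in (6,12,18,24,30):
    Rr=R.from_rotvec(-ax*np.radians(th)); T.append((h+Rr.apply(p-h),Rr*Ro))
rows(T)
q=s['joint_pos']
for th in (30,60,90,95,98):
    Rr=R.from_rotvec(-ax*np.radians(th));r=kin.ik(h+Rr.apply(p-h),Rr*Ro,q);q=r[0];show(*r,(th,h+Rr.apply(p-h)))
E
```

```text
20.6667 [0.69363453 0.04824588 0.30759225] [1.4 5.4 5.5] 0.38449666277758526
r 0.18978528312728213
{'x': 0.65, 'y': -0.0, 'z': 0.45, 'ax': -0.0, 'ay': 1.2, 'az': 0.01} rows>=0.8
{'x': 1.35, 'y': -0.0, 'z': 0.84, 'ax': -0.0, 'ay': 2.4, 'az': 0.01} rows>=1.7
{'x': 2.08, 'y': -0.0, 'z': 1.14, 'ax': -0.0, 'ay': 3.6, 'az': 0.02} rows>=2.5
{'x': 2.84, 'y': -0.01, 'z': 1.37, 'ax': -0.0, 'ay': 4.8, 'az': 0.02} rows>=3.4
{'x': 3.62, 'y': -0.01, 'z': 1.52, 'ax': -0.0, 'ay': 6.0, 'az': 0.03} rows>=4.2
(30, array([0.59800648, 0.05600873, 0.28647045])) [-0.04  0.25  1.34  0.02  1.98  1.61] err 0.0mm 0.0deg
(60, array([0.52571644, 0.06187706, 0.22020713])) [-0.02 -0.24  1.91 -0.01  1.38  1.63] err 0.0mm 0.0deg
(90, array([0.49613446, 0.06427846, 0.12655749])) [ 0.01 -0.59  2.4  -0.08  0.72  1.7 ] err 0.0mm 0.0deg
(95, array([0.49611016, 0.06428043, 0.11000087])) [ 0.01 -0.62  2.47 -0.11  0.59  1.73] err 0.0mm 0.0deg
(98, array([0.49678644, 0.06422553, 0.10008806])) [ 0.02 -0.62  2.51 -0.14  0.5   1.76] err 0.0mm 0.0deg
```

drive_tool --series '[{"x": 0.65, "y": 0, "z": 0.45, "ax": 0, "ay": 1.2, "az": 0}, {"x": 1.35, "y": 0, "z": 0.84, "ax": 0, "ay": 2.4, "az": 0}, {"x": 2.08, "y": 0, "z": 1.14, "ax": 0, "ay": 3.6, "az": 0}, {"x": 2.84, "y": 0, "z": 1.37, "ax": 0, "ay": 4.8, "az": 0}, {"x": 3.62, "y": 0, "z": 1.52, "ax": 0, "ay": 6, "az": 0}]'

```text
time: 21.08
tool_pos: [0.5988, 0.056, 0.282]
tool_rot: [0.034, -0.542, 0.02, 0.84]
contact_force: [9.4, 4.2, -11.4]
gripper_width: 0.386
```

drive_tool --series '[{"x": 0.65, "y": 0, "z": 0.45, "ax": 0, "ay": 1.2, "az": 0}, {"x": 1.35, "y": 0, "z": 0.84, "ax": 0, "ay": 2.4, "az": 0}, {"x": 2.08, "y": 0, "z": 1.14, "ax": 0, "ay": 3.6, "az": 0}, {"x": 2.84, "y": 0, "z": 1.37, "ax": 0, "ay": 4.8, "az": 0}, {"x": 3.62, "y": 0, "z": 1.52, "ax": 0, "ay": 6, "az": 0}]'

```text
time: 21.5
tool_pos: [0.5285, 0.0617, 0.217]
tool_rot: [-0.028, 0.743, -0.028, -0.669]
contact_force: [25.9, 4.6, -19.4]
gripper_width: 0.391
```

drive_tool --series '[{"x": 0.65, "y": 0, "z": 0.45, "ax": 0, "ay": 1.2, "az": 0}, {"x": 1.35, "y": 0, "z": 0.84, "ax": 0, "ay": 2.4, "az": 0}, {"x": 2.08, "y": 0, "z": 1.14, "ax": 0, "ay": 3.6, "az": 0}, {"x": 2.3, "y": 0, "z": 1.2, "ax": 0, "ay": 4, "az": 0}, {"x": 2.3, "y": 0, "z": 1.2, "ax": 0, "ay": 4, "az": 0}]'

```text
time: 21.92
tool_pos: [0.5041, 0.0637, 0.1591]
tool_rot: [-0.023, 0.848, -0.032, -0.529]
contact_force: [35.6, 3.5, -18.1]
gripper_width: 0.387
```

```bash
python3 - <<'E'
from plan import *
s,p,Ro=cur();print(s['time'],p,s['contact_force'].round(1),s['gripper_width'],Ro.as_matrix()[:,0])
h=ch(.085,0,.118); ax=np.array([-np.sin(CH[2]),np.cos(CH[2]),0])
h=h+ax*np.dot(p-h,ax); print("r",np.linalg.norm(p-h))
snap("side","s20",(200,60,360,240),3.3)
E
```

```text
21.9167 [0.50414791 0.06370478 0.15910881] [ 35.6   3.5 -18.1] 0.38668073087225 [ 0.43886752 -0.02974611 -0.89805928]
r 0.18615445519006005
```

View pics/s20.png

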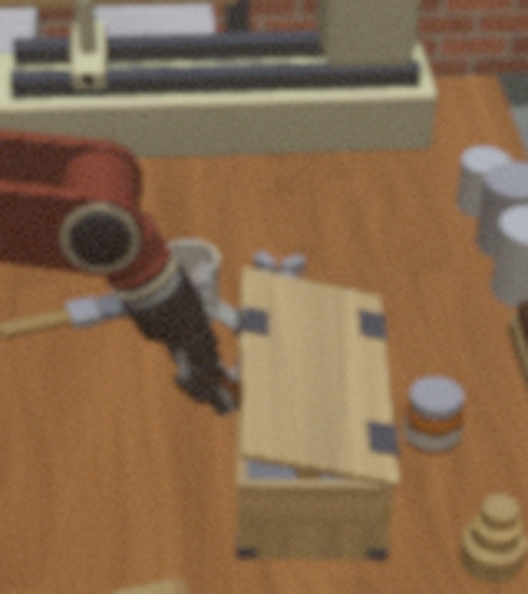

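drive_tool --series '[{"x": 0.07, "y": 0, "z": -0.14, "ax": 0, "ay": 0, "az": 0}, {"x": 0.07, "y": 0, "z": -0.14, "ax": 0, "ay": 0, "az": 0}, {"x": 0.07, "y": 0, "z": -0.14, "ax": 0, "ay": 0, "az": 0}]'

```text
time: 22.22
tool_pos: [0.5039, 0.0637, 0.1583]
tool_rot: [-0.023, 0.842, -0.032, -0.537]
contact_force: [-6.8, 2.8, 2.9]
gripper_width: 0.383
```

```bash
python3 - <<'E'
from plan import *
s,p,Ro=cur();print(s['time'],p,s['contact_force'].round(1),s['gripper_width'])
h=ch(.085,0,.118); ax=np.array([-np.sin(CH[2]),np.cos(CH[2]),0])
h=h+ax*np.dot(p-h,ax); print("r",np.linalg.norm(p-h))
T=[]
for th in (4,8,12,16,20):
    Rr=R.from_rotvec(-ax*np.radians(th)); T.append((h+Rr.apply(p-h),Rr*Ro))
rows(T)
E
```

```text
22.2167 [0.5039167  0.06371009 0.15831266] [-6.8  2.8  2.9] 0.38334547725532786
r 0.18620566135174843
{'x': 0.42, 'y': 0.0, 'z': 0.3, 'ax': -0.0, 'ay': 0.8, 'az': 0.0} rows>=0.6
{'x': 0.87, 'y': 0.0, 'z': 0.57, 'ax': -0.01, 'ay': 1.6, 'az': 0.0} rows>=1.1
{'x': 1.33, 'y': 0.01, 'z': 0.81, 'ax': -0.01, 'ay': 2.4, 'az': 0.0} rows>=1.7
{'x': 1.81, 'y': 0.01, 'z': 1.02, 'ax': -0.02, 'ay': 3.2, 'az': 0.0} rows>=2.2
{'x': 2.3, 'y': 0.01, 'z': 1.19, 'ax': -0.02, 'ay': 4.0, 'az': 0.0} rows>=2.8
```

drive_tool --series '[{"x": 0.42, "y": 0, "z": 0.28, "ax": 0, "ay": 0.8, "az": 0}, {"x": 0.87, "y": 0, "z": 0.54, "ax": 0, "ay": 1.6, "az": 0}, {"x": 1.33, "y": 0, "z": 0.78, "ax": 0, "ay": 2.4, "az": 0}, {"x": 1.33, "y": 0, "z": 0.78, "ax": 0, "ay": 2.4, "az": 0}]'

```text
time: 22.55
tool_pos: [0.4991, 0.0641, 0.1163]
tool_rot: [-0.019, 0.895, -0.034, -0.445]
contact_force: [2.5, 4.7, -4.2]
gripper_width: 0.383
```

```bash
python3 - <<'E'
from plan import *
s,p,Ro=cur();print(s['time'],p,s['contact_force'].round(1),s['gripper_width'])
h=ch(.085,0,.118); ax=np.array([-np.sin(CH[2]),np.cos(CH[2]),0])
h=h+ax*np.dot(p-h,ax); print("r",np.linalg.norm(p-h),"dir",Ro.as_matrix()[:,0])
snap("side","s21",(250,130,335,240),5)
E
```

```text
22.55 [0.49907736 0.06407875 0.11631197] [ 2.5  4.7 -4.2] 0.3825999305753286
r 0.18665047381631691 dir [ 0.60237491 -0.04424469 -0.79698612]
```

View pics/s21.png

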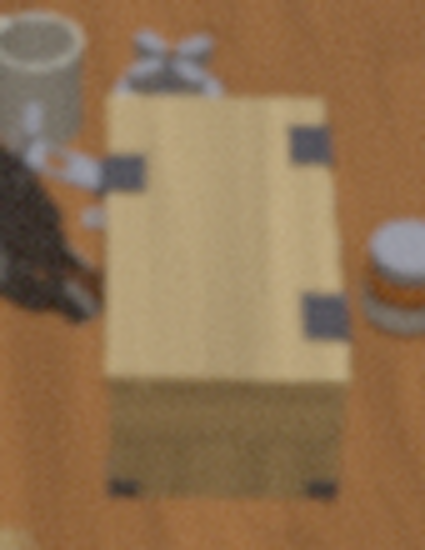

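drive_tool --series '[{"x": 0.1, "y": 0, "z": 0.07, "ax": 0, "ay": 0.2, "az": 0}, {"x": 0.17, "y": 0, "z": 0.12, "ax": 0, "ay": 0.3, "az": 0}, {"x": 0.17, "y": 0, "z": 0.12, "ax": 0, "ay": 0.3, "az": 0}]'

```text
time: 22.85
tool_pos: [0.4992, 0.0641, 0.1137]
tool_rot: [-0.018, 0.899, -0.035, -0.436]
contact_force: [-21.3, 4.2, 10.7]
gripper_width: 0.385
```

drive_tool --series '[{"x": 0.07, "y": 0, "z": 0.05, "ax": 0, "ay": 0.1, "az": 0}, {"x": 0.07, "y": 0, "z": 0.05, "ax": 0, "ay": 0.1, "az": 0}]'

```text
time: 23.02
tool_pos: [0.4995, 0.064, 0.1136]
tool_rot: [-0.018, 0.9, -0.035, -0.433]
contact_force: [-49.9, 2.2, 33.8]
gripper_width: 0.387
```

drive_tool --series '[{"x": -0.15, "y": 0, "z": -0.12, "ax": 0, "ay": -0.2, "az": 0}, {"x": -0.15, "y": 0, "z": -0.12, "ax": 0, "ay": -0.2, "az": 0}]'

```text
time: 23.18
tool_pos: [0.4992, 0.064, 0.116]
tool_rot: [-0.019, 0.897, -0.035, -0.441]
contact_force: [-11.6, 4.5, 1.4]
gripper_width: 0.383
```

drive_tool --hand 1.0 --series '[{"x": 0, "y": 0, "z": 0, "ax": 0, "ay": 0, "az": 0}, {"x": 0, "y": 0, "z": 0, "ax": 0, "ay": 0, "az": 0}, {"x": 0, "y": 0, "z": 0, "ax": 0, "ay": 0, "az": 0}, {"x": 0, "y": 0, "z": 0, "ax": 0, "ay": 0, "az": 0}]'

```text
time: 23.52
tool_pos: [0.5018, 0.0632, 0.1181]
tool_rot: [-0.019, 0.898, -0.035, -0.437]
contact_force: [0.4, 0.3, 0.0]
gripper_width: 0.926
```

drive_tool --series '[{"x": -0.6, "y": 0, "z": 0, "ax": 0, "ay": 0, "az": 0}, {"x": -1.6, "y": 0, "z": 0, "ax": 0, "ay": 0, "az": 0}, {"x": -2.8, "y": 0, "z": 0, "ax": 0, "ay": 0, "az": 0}, {"x": -4, "y": 0, "z": 0, "ax": 0, "ay": 0, "az": 0}, {"x": -4, "y": 0, "z": 0, "ax": 0, "ay": 0, "az": 0}]'

```text
time: 23.93
tool_pos: [0.4413, 0.0683, 0.2053]
tool_rot: [-0.019, 0.902, -0.035, -0.431]
contact_force: [0.8, 0.4, 0.6]
gripper_width: 0.998
```

```bash
python3 - <<'E'
from plan import *
s,p,Ro=cur();print(s['time'],p,s['contact_force'].round(1),s['gripper_width'],s['joint_pos'].round(2))
snap("wrist","w22");snap("side","s22",(250,140,335,235),6);snap("scene","c22")
E
```

```text
23.9333 [0.44128397 0.06828277 0.20530632] [0.8 0.4 0.6] 0.9984300613944541 [ 0.03 -0.95  2.47 -0.08  0.95  1.7 ]
```

View pics/w22.png

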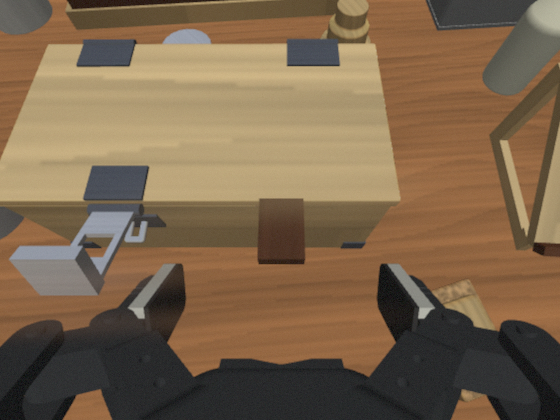

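View pics/s22.png

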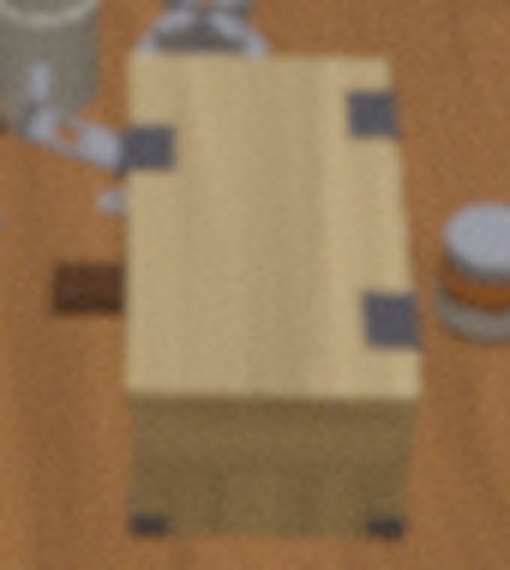

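View pics/c22.png

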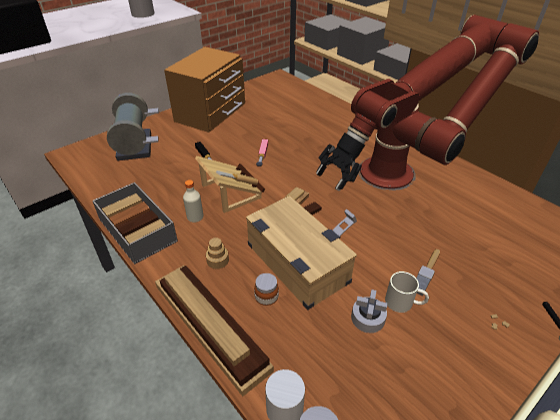

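The lid looks shut, but I eased off while still gripping, so it may sit a hair open. I'll press its front edge gently with shut fingers.

```bash
python3 - <<'E'
from plan import *
s,p,Ro=cur();q=s['joint_pos'];prev=None
import cv2
for a,t in [(ch(-.075,-.03,.20),15),(ch(-.075,-.03,.145),15)]:
    o=ori(psi,t,-1);r=kin.ik(a,o,q);show(*r,a);rows([(a,o)],start=prev);prev=(a,o)
E
```

```text
[0.52881856 0.10116672 0.2       ] [ 0.07 -0.31  2.01 -0.04  1.18  1.73] err 0.0mm 0.0deg
{'x': 2.02, 'y': -1.61, 'z': -2.78, 'ax': 0.0, 'ay': -4.62, 'az': 0.04} rows>=3.2
[0.52881856 0.10116672 0.145     ] [ 0.07 -0.26  2.07 -0.04  1.08  1.74] err 0.0mm 0.0deg
{'x': 2.13, 'y': 0.0, 'z': 0.57, 'ax': 0.0, 'ay': 0.0, 'az': 0.0} rows>=1.3
```

drive_tool --hand 0.0 --series '[{"x": 0.3, "y": -0.4, "z": -0.9, "ax": 0, "ay": -1.1, "az": 0}, {"x": 0.8, "y": -0.8, "z": -1.8, "ax": 0, "ay": -2.3, "az": 0}, {"x": 1.4, "y": -1.2, "z": -2.4, "ax": 0, "ay": -3.5, "az": 0}, {"x": 2, "y": -1.6, "z": -2.8, "ax": 0, "ay": -4.6, "az": 0}, {"x": 2, "y": -1.6, "z": -2.8, "ax": 0, "ay": -4.6, "az": 0}]'

```text
time: 24.5
tool_pos: [0.5321, 0.1013, 0.1925]
tool_rot: [-0.025, 0.788, -0.031, -0.614]
contact_force: [-0.4, 0.4, -1.7]
gripper_width: 0.3
```

drive_tool --series '[{"x": 0.9, "y": 0, "z": 0.2, "ax": 0, "ay": 0, "az": 0}, {"x": 1.8, "y": 0, "z": 0.5, "ax": 0, "ay": 0, "az": 0}, {"x": 2.2, "y": 0, "z": 0.6, "ax": 0, "ay": 0, "az": 0}, {"x": 2.2, "y": 0, "z": 0.6, "ax": 0, "ay": 0, "az": 0}, {"x": 2.2, "y": 0, "z": 0.6, "ax": 0, "ay": 0, "az": 0}]'

```text
time: 24.92
tool_pos: [0.5278, 0.101, 0.1414]
tool_rot: [-0.025, 0.792, -0.031, -0.609]
contact_force: [0.2, 1.0, 0.2]
gripper_width: -0.001
```

drive_tool --series '[{"x": 0.1, "y": 0, "z": 0.03, "ax": 0, "ay": 0, "az": 0}, {"x": 0.2, "y": 0, "z": 0.05, "ax": 0, "ay": 0, "az": 0}, {"x": 0.3, "y": 0, "z": 0.08, "ax": 0, "ay": 0, "az": 0}, {"x": 0.3, "y": 0, "z": 0.08, "ax": 0, "ay": 0, "az": 0}]'

```text
time: 25.25
tool_pos: [0.5288, 0.1012, 0.1358]
tool_rot: [-0.025, 0.793, -0.031, -0.608]
contact_force: [-0.3, 0.5, 0.1]
gripper_width: 0.0
```

drive_tool --series '[{"x": 0.1, "y": 0, "z": 0.03, "ax": 0, "ay": 0, "az": 0}, {"x": 0.1, "y": 0, "z": 0.03, "ax": 0, "ay": 0, "az": 0}, {"x": 0.1, "y": 0, "z": 0.03, "ax": 0, "ay": 0, "az": 0}]'

```text
time: 25.5
tool_pos: [0.5285, 0.1013, 0.1327]
tool_rot: [-0.025, 0.793, -0.031, -0.608]
contact_force: [0.5, -0.5, -0.1]
gripper_width: -0.001
```

drive_tool --series '[{"x": 0.05, "y": 0, "z": 0.01, "ax": 0, "ay": 0, "az": 0}, {"x": 0.1, "y": 0, "z": 0.03, "ax": 0, "ay": 0, "az": 0}, {"x": 0.1, "y": 0, "z": 0.03, "ax": 0, "ay": 0, "az": 0}]'

```text
time: 25.75
tool_pos: [0.529, 0.1013, 0.1317]
tool_rot: [-0.025, 0.793, -0.031, -0.608]
contact_force: [-5.0, -0.2, 7.8]
gripper_width: -0.004
```

drive_tool --series '[{"x": 0.05, "y": 0, "z": 0.01, "ax": 0, "ay": 0, "az": 0}, {"x": 0.05, "y": 0, "z": 0.01, "ax": 0, "ay": 0, "az": 0}]'

```text
time: 25.92
tool_pos: [0.5292, 0.1013, 0.1316]
tool_rot: [-0.025, 0.793, -0.031, -0.608]
contact_force: [-8.8, -0.8, 13.8]
gripper_width: -0.004
```

drive_tool --series '[{"x": 0.05, "y": 0, "z": 0.01, "ax": 0, "ay": 0, "az": 0}, {"x": 0.05, "y": 0, "z": 0.01, "ax": 0, "ay": 0, "az": 0}]'

```text
time: 26.08
tool_pos: [0.5292, 0.1014, 0.1315]
tool_rot: [-0.025, 0.793, -0.031, -0.608]
contact_force: [-15.1, -1.4, 21.2]
gripper_width: -0.003
```

drive_tool --series '[{"x": -0.6, "y": 0, "z": 0, "ax": 0, "ay": 0, "az": 0}, {"x": -1.6, "y": 0, "z": 0, "ax": 0, "ay": 0, "az": 0}, {"x": -2.8, "y": 0, "z": 0, "ax": 0, "ay": 0, "az": 0}, {"x": -4, "y": 0, "z": 0, "ax": 0, "ay": 0, "az": 0}, {"x": -4, "y": 0, "z": 0, "ax": 0, "ay": 0, "az": 0}]'

```text
time: 26.5
tool_pos: [0.5054, 0.1035, 0.2321]
tool_rot: [-0.026, 0.797, -0.03, -0.603]
contact_force: [0.8, -1.1, 0.5]
gripper_width: 0.003
```

```bash
python3 - <<'E'
from plan import *
import cv2
s,p,Ro=cur();print(s['time'],p,s['contact_force'].round(1))
f=cams.grab_frame("side")["img"];cv2.imwrite("pics/s23.png",f);snap("scene","c23",(185,130,375,310),4)
a=cv2.imread("pics/side0.png")
for nm,(x,y,w,h) in dict(hinge=(296,180,40,45),front=(262,190,35,30),jar=(320,170,30,30)).items():
    A=np.float32(cv2.cvtColor(a[y:y+h,x:x+w],6));B=np.float32(cv2.cvtColor(f[y:y+h,x:x+w],6));print(nm,cv2.phaseCorrelate(A,B))
cv2.imwrite("pics/cmp.png",cv2.resize(np.hstack([a[135:240,245:335],f[135:240,245:335]]),None,fx=4,fy=4))
E
```

```text
26.5 [0.50542893 0.10349502 0.23206952] [ 0.8 -1.1  0.5]
hinge ((0.03338711323763377, 0.4578961746701964), 1.0078897947735257)
front ((-0.06437087875056946, -0.012175846990835737), 1.06027364940555)
jar ((-0.17825089777057457, -0.017782737244459668), 0.9531168990665012)
```

View pics/cmp.png

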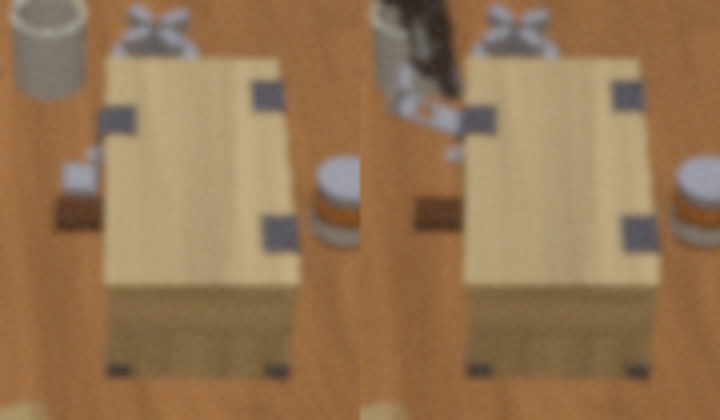

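View pics/c23.png

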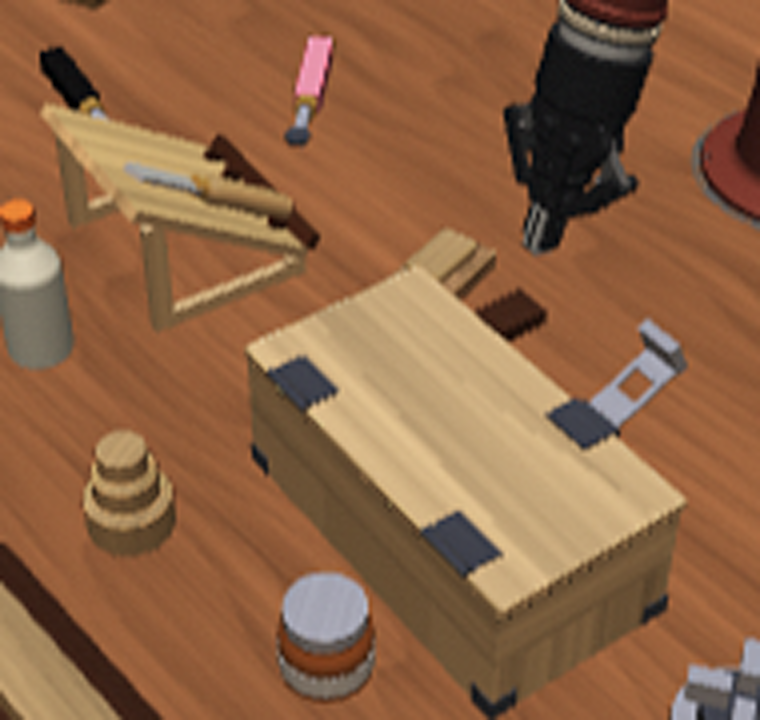

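The scene crop shows the lid flush on the chest, hasp clear at about (640,370), and the chisel still in the rack at (230,190). In the side comparison the lid's front corner has moved 0.06 px or less from its starting image. Nothing else looks moved and the gripper is clear. Handing in.

```bash
python3 -c "
from plant import workorder;print(workorder.job_done())"
```

```text
the job is handed in; nothing more can be done
None
```

I swung the hasp up past level and raised the lid to just past upright. I then laid the square-handled tool flat on the tray floor, closed the lid and handed the job in at about 26.5 s.

- **Tool:** I lowered it until light contact (about 7 N) before letting go. The wrist and side pictures then showed it lying flat inside the tray.
- **Lid:** It did not move when I pressed its front edge with about 26 N. In the side camera its front corner is within 0.1 px of where it was before opening. A patch near the lid hinge read 0.46 px off, but the lid looked flush in every picture.
- **Rest of the scene:** The hasp was still clear, the chisel was in the rack, and everything else looked unmoved. The gripper was touching nothing.
- **Forces while closing:** Pulling the lid down briefly reached about 40 N at the wrist and I eased off. Seating it reached about 60 N. Both were through the fingers on the lid's tongue, and the wrist limit is 120 N.
- **Estimate that was off:** The tool's height in the grip was about 3 to 6 mm off my camera estimate, so I set it down by feel.

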